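# Pack up the heel of a strap clamp and hold it down

## Task

The bearing bracket is waiting for its strap clamp: stack brass packers from the black packing board flat on the slotted plate under the raised heel of the blue strap, square and in line with it, as many as it takes for the strap to bed down level or just slightly heel-high, never nose-high. Then press the heel down firmly onto the stack and finish like that, still pressing, so that I can run the nut down; leave the spare packers on the board and don't disturb the other tools.

Things in the scene. Friction and masses are not known exactly. Their poses are not given: they have to be found in the camera images.
- plate: Fixed grey steel T-slotted set-up plate, 200 (x) x 360 (y) x 35 mm (z), three 12 mm slots along its y. Origin: centre of its underside, on the bench; its top is 35 mm above. Packers lie across the middle slot under the strap. Position and yaw vary.
- casting: Fixed grey bearing bracket bolted on the -y part of the plate: a foot 105 x 135 mm with a bearing hub (top 76 mm above the foot) on it. Its +y axis is the strap's direction, nose to heel; x is across the strap, z up. Origin: on the strap's centre line, straight below the nose line and 30 mm below the top of the foot. The foot's height over the plate varies from 13 to 30 mm.
- strap (a joint): Tilt of the blue clamp strap about its nose (rad): 0 level, positive heel up, negative heel down. Range -0.10 to 0.17. A spring under it keeps it at 0.17 when left alone; pressing the heel down takes about 3 N at the start and 6 N at level, without packing it sinks to -0.10.
- strap_nose (a point): Underside of the strap's half-round nose, on the tilt axis, at the top of the casting's foot (its height over the plate top is the height the packing has to match). Centre line of the strap.
- strap_heel (a point): Bottom of the half-round pad across the underside of the strap's heel, on the centre line, 105 mm from the nose line. This pad bears on the packing. It is level with strap_nose when the strap is level, and raised about 18 mm at rest. The strap is 36 mm wide; its flat underside is 4 mm above the pad's bottom, its top 20 mm above; it ends 15 mm beyond the pad.
- strap_press (a point): Top face of the strap straight above the heel pad, on the centre line: a place to press. The clamp's stud (12 mm thick, in a spring 20 mm wide, with a loose nut) stands 53 mm from here towards the nose and reaches 50 mm above the level strap's top.
- board: Fixed packing board faced with black rubber, wooden rims, 285 (x) x 227 (y) mm, its top 12 mm above the bench, with rims 5 mm higher along both long edges (at y = +-110 mm). Origin: centre of its underside. Position and yaw vary.
- packer0: Loose brass packer, 100 (x) x 32 (y) x 10 mm (z), about 270 g, one of four alike lying flat on the board. Origin: centre of its underside. Well placed, its x axis lies along the strap (either way round), its centre about 31 mm beyond the heel pad's line (away from the nose): the inner end 19 mm past the pad, the outer end clear of the strap. Grip it across the 32 mm.
- packer1: Another packer like packer0, with the same origin and axes.
- packer2: Another packer like packer0, with the same origin and axes.
- packer3: Another packer like packer0, with the same origin and axes.
- spanner: Loose steel spanner 200 mm long on the bench beyond the board; leave alone. Origin: near its middle, underside.
- oil_can: Loose green can, 42 mm wide, 90 mm tall, on the plate beside the casting; leave alone. Origin: centre of its underside.
- step_block: Loose dark steel step block 60 x 30 x 50 mm, on the plate on the other side of the casting; leave alone. Origin: centre of its underside.

How it is judged:
On the way, in this order (a step that is already met when the one before it is completed fails the run):
1. a first packer lies let go on the plate under the heel (((y of packer0 in the frame of casting between 0.12 and 0.152 m and x of packer0 in the frame of casting between -0.011 and 0.011 m and angle between the x axis of packer0 and the y axis of casting, either way round below 0.15 rad and angle between packer0's own z axis and vertical below 0.06 rad and z of packer0 in the frame of plate between 0.032 and 0.038 m and contact force between the fingers and packer0 below 0.3 N) or (y of packer1 in the frame of casting between 0.12 and 0.152 m and x of packer1 in the frame of casting between -0.011 and 0.011 m and angle between the x axis of packer1 and the y axis of casting, either way round below 0.15 rad and angle between packer1's own z axis and vertical below 0.06 rad and z of packer1 in the frame of plate between 0.032 and 0.038 m and contact force between the fingers and packer1 below 0.3 N) or (y of packer2 in the frame of casting between 0.12 and 0.152 m and x of packer2 in the frame of casting between -0.011 and 0.011 m and angle between the x axis of packer2 and the y axis of casting, either way round below 0.15 rad and angle between packer2's own z axis and vertical below 0.06 rad and z of packer2 in the frame of plate between 0.032 and 0.038 m and contact force between the fingers and packer2 below 0.3 N) or (y of packer3 in the frame of casting between 0.12 and 0.152 m and x of packer3 in the frame of casting between -0.011 and 0.011 m and angle between the x axis of packer3 and the y axis of casting, either way round below 0.15 rad and angle between packer3's own z axis and vertical below 0.06 rad and z of packer3 in the frame of plate between 0.032 and 0.038 m and contact force between the fingers and packer3 below 0.3 N))), for 0.2 s.
2. a second packer lies let go on top of it (((y of packer0 in the frame of casting between 0.12 and 0.152 m and x of packer0 in the frame of casting between -0.011 and 0.011 m and angle between the x axis of packer0 and the y axis of casting, either way round below 0.15 rad and angle between packer0's own z axis and vertical below 0.06 rad and z of packer0 in the frame of plate between 0.042 and 0.048 m and contact force between the fingers and packer0 below 0.3 N) or (y of packer1 in the frame of casting between 0.12 and 0.152 m and x of packer1 in the frame of casting between -0.011 and 0.011 m and angle between the x axis of packer1 and the y axis of casting, either way round below 0.15 rad and angle between packer1's own z axis and vertical below 0.06 rad and z of packer1 in the frame of plate between 0.042 and 0.048 m and contact force between the fingers and packer1 below 0.3 N) or (y of packer2 in the frame of casting between 0.12 and 0.152 m and x of packer2 in the frame of casting between -0.011 and 0.011 m and angle between the x axis of packer2 and the y axis of casting, either way round below 0.15 rad and angle between packer2's own z axis and vertical below 0.06 rad and z of packer2 in the frame of plate between 0.042 and 0.048 m and contact force between the fingers and packer2 below 0.3 N) or (y of packer3 in the frame of casting between 0.12 and 0.152 m and x of packer3 in the frame of casting between -0.011 and 0.011 m and angle between the x axis of packer3 and the y axis of casting, either way round below 0.15 rad and angle between packer3's own z axis and vertical below 0.06 rad and z of packer3 in the frame of plate between 0.042 and 0.048 m and contact force between the fingers and packer3 below 0.3 N))), for 0.2 s.
At the end, for the whole second after the job is handed in: Fingers press the strap (over 8 N), strap bears on packing (over 3 N), tilt -0.03 to 0.10 rad; stacked packers flat (0.06 rad), in line (0.15 rad, 11 mm sideways), centres 15 to 47 mm beyond the heel pad; other packers on the board; all at rest (value of joint strap between -0.03 and 0.1 rad and contact force between the fingers and strap above 8 N and (contact force between strap and packer0 above 3 N or contact force between strap and packer1 above 3 N or contact force between strap and packer2 above 3 N or contact force between strap and packer3 above 3 N) and ((y of packer0 in the frame of casting between 0.12 and 0.152 m and x of packer0 in the frame of casting between -0.011 and 0.011 m and angle between the x axis of packer0 and the y axis of casting, either way round below 0.15 rad and angle between packer0's own z axis and vertical below 0.06 rad) or (z of packer0 in the frame of board between 0.008 and 0.018 m and horizontal distance between packer0 and board below 0.16 m)) and ((y of packer1 in the frame of casting between 0.12 and 0.152 m and x of packer1 in the frame of casting between -0.011 and 0.011 m and angle between the x axis of packer1 and the y axis of casting, either way round below 0.15 rad and angle between packer1's own z axis and vertical below 0.06 rad) or (z of packer1 in the frame of board between 0.008 and 0.018 m and horizontal distance between packer1 and board below 0.16 m)) and ((y of packer2 in the frame of casting between 0.12 and 0.152 m and x of packer2 in the frame of casting between -0.011 and 0.011 m and angle between the x axis of packer2 and the y axis of casting, either way round below 0.15 rad and angle between packer2's own z axis and vertical below 0.06 rad) or (z of packer2 in the frame of board between 0.008 and 0.018 m and horizontal distance between packer2 and board below 0.16 m)) and ((y of packer3 in the frame of casting between 0.12 and 0.152 m and x of packer3 in the frame of casting between -0.011 and 0.011 m and angle between the x axis of packer3 and the y axis of casting, either way round below 0.15 rad and angle between packer3's own z axis and vertical below 0.06 rad) or (z of packer3 in the frame of board between 0.008 and 0.018 m and horizontal distance between packer3 and board below 0.16 m)) and linear speed of each of packer0, packer1, packer2, packer3 below 0.02 m/s); the arm keeps its last pose, push and grip.
It fails at once if the spanner is disturbed (moved over 3 cm) (distance of spanner from where it was at the start of the episode above 0.03 m).
It fails at once if the oil can is disturbed (moved over 3 cm) (distance of oil_can from where it was at the start of the episode above 0.03 m).
It fails at once if the step block is disturbed (moved over 3 cm) (distance of step_block from where it was at the start of the episode above 0.03 m).
It also fails if it takes over 72 s, if anything falls off the work surface, if the arm or the gripper's body presses on something with over 40 N, if the wrist force passes 120 N, or if a joint passes its speed limit or range.

## Robot

A 6-joint arm with a two-finger parallel gripper is mounted at the origin on the work surface. World frame = base frame: x ahead of the robot, y to its left, z up, the work surface at z = 0. Lengths are in m, angles in rad, forces in N, time in s.
With the tool pointing down it reaches from about 0.275 to 0.825 m from the base axis. Payload 4.9 kg.
Tool frame: the origin (TCP) lies on the centre line of the jaws, within the pads' length; the fingertips stand 19 mm ahead of it and the grasp point (between the pads) is the TCP; x points along the fingers, y is the direction in which the jaws open and shut, and the axes are right-handed (so a half turn about x gives the same grasp; the last joint's range is limited). The gripper opens to 85 mm and grips with 20 to 120 N. Pads are 22 mm wide; open, the fingers measure 114 mm over their backs; the gripper's body (76 mm by 85 mm) begins 54 mm behind the grasp point. The pads swing forward as they close: fully open they stand 13 mm farther back than shut.
Start: joints at [1.126, 0.326, -0.193, 1.052, 0, 1.437], TCP at [0.168, 0.524, 0.25] pointing down, gripper open.
Joint ranges: [-2.65, 2.65], [-0.97, 1.79], [-1.3, 1.35], [-1.93, 2.1], [-1.47, 1.37], [-3.14, 3.14]. Speed limits (rad/s): [2.57, 2.57, 3.14, 3.14, 3.14, 3.14].

## Interface

Orientations are given as a rotation vector (axis times angle).
In Python, from workcell import manip gives the robot as it stands.
- The arm moves only by the tool apply_moves, never from a script. Its argument "commands" is one flat list of numbers, 5 for each row, row after row: the opening, from 0 (shut) to 1 (fully open), then the shift along the tool's x, y, z in m, then the turn about the tool's x in rad. A call has 1 to 10 rows; each row is the pose to reach, as a shift and turn from the pose commanded when the call began, along the tool's axes at that moment; what a row does not reach only later rows make up. A row lasts 1/12 s, in which the tool goes at most 41.7 mm and 7.16 degrees, less where a joint would pass 70% of its speed; a pose out of reach is approached as far as the arm can. A call with a gripper value outside its range is refused whole. The fingers move at their own pace and stop on an object; "grip_force" is the grip in N (left out, the last holds). Time passes only in rows, so rows that repeat a pose let the fingers close. It gives the time, the measured TCP pose, the force and the opening at its end, in the units of the state.
- manip.read_state(): the state, without advancing time (a new reading comes with each control period).
- manip.capture(name): name is "scene" or "top" or "wrist"; returns the picture (384x512x3 uint8, blue, green, red); there is no depth.
- manip.camera_info(name): a dict with "intrinsics" (3x3 intrinsics, pixels), "k1" (the pictures are not rectified: a ray, as slopes to the right and down, at radius r is drawn at 1 + k1 r^2 times it, then the intrinsics apply), "view" (4x4, takes a point from world to camera coordinates); the wrist camera has in their place "T_tool_cam" (4x4, takes a point from camera to tool coordinates, whose origin is the TCP and whose axes are the tool frame's). Camera axes: x right, y up, looking along -z (the intrinsics and any distortion apply to the point x, -y, -z); pixel columns grow to the right and rows downward; lengths in m; the calibration is good to about 2 mm. A picture is of the moment at which its call begins: read the wrist's pose just before it. camera_info takes no time and is no camera call.
- manip.finish_job(): hands the job in, once; it reports no verdict.
Trained networks look in the newest picture that a camera, given by its name, has taken for a name from the list of things; names that differ only in an ending like _2 or _b are one class to them, and where a whole thing is asked for, a point or a joint stands for the part that bears it (a point fixed in the world has none). Each returns a list of dicts, best first, with "score" (0 to 1); they miss things now and then, are a little off and sometimes report something else, mostly with a low value. They report only what shows in the picture. A call takes as long as a camera call.
- manip.find_in(camera, thing): "rect" ([left, top, width, height] in pixels, round what is visible of it).
- manip.landmark_of(camera, thing): "at" ([row, column] in pixels: a listed point, or the origin of a listed thing).
The state is a dict: "time": time; "joints": joint angles; "qd": joint speeds; "tau": joint torques, N m; "tool_pos": TCP position; "tool_rot": TCP orientation; "force": force on the tool from outside, world axes, zero at the start; "torque": the same for the moment, N m; "gripper_width": opening from 0.0 (shut) to 1.0 (fully open).
Only numpy, scipy, OpenCV 4.12 (cv2) and the standard library are available. Lean on these libraries where they do the work, as an engineer would, in place of code of your own. Each camera call takes 0.05 s, during which the arm holds its last target.

## Working session

There is one attempt and no reset: what is moved stays moved. The work goes in short steps, Python scripts to look and compute and a tool call to move; the robot and the scene stay as the last step left them, time stands still between calls to the robot, and variables do not carry over. Pictures are saved under pics/ and viewed, and the job is handed in when it is done.

Besides the shell and the picture viewer there is one more tool, called as name(argument=value, ...), one argument or row to a line, values as JSON. apply_moves: Moves the arm, as the interface text tells. Its arguments: {"type":"object","properties":{"commands":{"type":"array","items":{"type":"number"}},"grip_force":{"type":"number"}},"required":["commands"]}

```bash
ls; mkdir -p pics; python3 - <<'E'
from workcell import manip
import cv2
for n in ["scene","top","wrist"]:
    im=manip.capture(n); cv2.imwrite(f"pics/{n}0.png",im)
    print(n,manip.camera_info(n))
print(manip.read_state())
E
```

```text
pics
scene {'intrinsics': array([[367.86926153,   0.        , 251.75563299],
       [  0.        , 367.86926153, 189.37735953],
       [  0.        ,   0.        ,   1.        ]]), 'k1': -0.08404493079426896, 'view': array([[ 0.68228737,  0.73095975, -0.01348315, -0.40197052],
       [-0.47561583,  0.45780136,  0.75113747,  0.20403221],
       [ 0.55522386, -0.50607881,  0.66000811, -1.22615406],
       [ 0.        ,  0.        ,  0.        ,  1.        ]])}
top {'intrinsics': array([[365.72668138,   0.        , 251.80000226],
       [  0.        , 365.72668138, 193.53885229],
       [  0.        ,   0.        ,   1.        ]]), 'k1': -0.04098920143575659, 'view': array([[ 0.02754555, -0.99923268,  0.02784418,  0.01049873],
       [ 0.9918669 ,  0.03078391,  0.12350058, -0.54639489],
       [-0.12426297,  0.02421583,  0.99195378, -1.00929928],
       [ 0.        ,  0.        ,  0.        ,  1.        ]])}
wrist {'intrinsics': array([[307.02834177,   0.        , 252.07949836],
       [  0.        , 307.02834177, 187.4285377 ],
       [  0.        ,   0.        ,   1.        ]]), 'k1':
[... 340 characters left out ...]
000000e+00,
         1.00000000e+00]])}
{'time': 0.15, 'joints': array([ 1.12575626e+00,  3.26828194e-01, -1.93377871e-01,  1.05196708e+00,
        1.46027467e-05,  1.43658164e+00]), 'qd': array([-1.01057639e-03,  6.08497337e-04,  2.24006845e-03, -8.70513736e-04,
        3.10831250e-05, -6.14418666e-04]), 'tau': array([ 1.27538406e-03, -4.43703282e+01,  2.62665457e+01,  1.04484343e-02,
       -4.38185168e-05,  3.64510214e-06]), 'tool_pos': array([0.16802537, 0.52326565, 0.24964297]), 'tool_rot': array([ 0.24292114,  1.55740327, -0.24499416]), 'force': array([-0.55557981, -0.4027903 ,  0.4521301 ]), 'torque': array([-0.02185914, -0.0225676 ,  0.04461822]), 'gripper_width': 0.9980016536538566}
```

View pics/scene0.png

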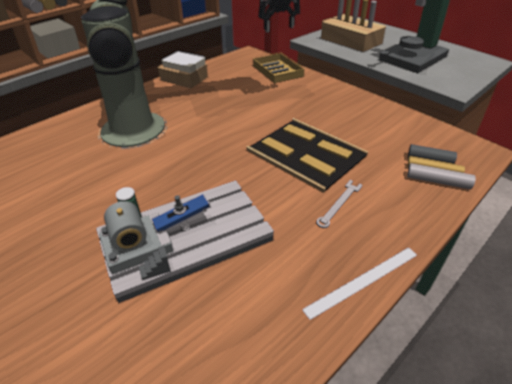

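View pics/top0.png

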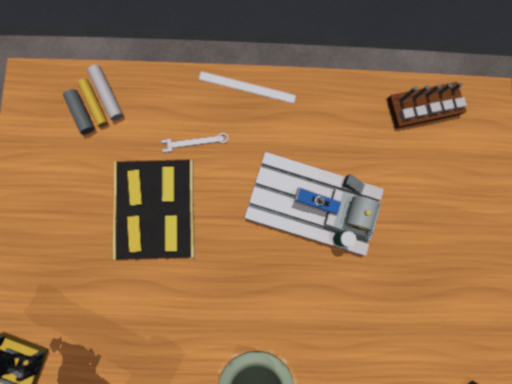

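View pics/wrist0.png

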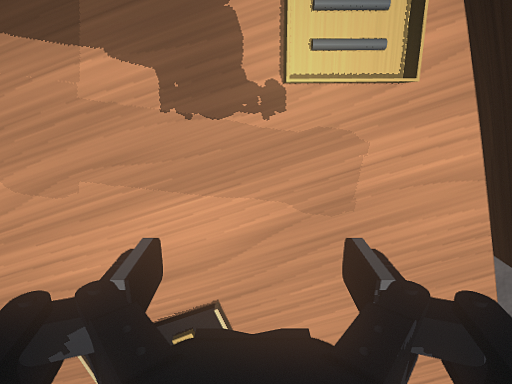

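```bash
cat > h.py <<'E'
import numpy as np, cv2
from workcell import manip
from scipy.spatial.transform import Rotation as R
def cam(n,st=None):
    c=manip.camera_info(n)
    if n=="wrist":
        T=np.eye(4);T[:3,:3]=R.from_rotvec(st['tool_rot']).as_matrix();T[:3,3]=st['tool_pos']
        W=T@c['T_tool_cam']
    else: W=np.linalg.inv(c['view'])
    return c['intrinsics'],c['k1'],W
def ray(C,r,c):
    K,k,W=C
    d=np.array([(c-K[0,2])/K[0,0],(r-K[1,2])/K[1,1]]);u=d.copy()
    for _ in range(30): u=d/(1+k*(u@u))
    v=W[:3,:3]@np.array([u[0],-u[1],-1]); return W[:3,3],v
def onz(C,r,c,z):
    o,v=ray(C,r,c); return o+v*(z-o[2])/v[2]
def proj(C,P):
    K,k,W=C
    p=W[:3,:3].T@(np.asarray(P)-W[:3,3]); u=np.array([p[0],-p[1]])/-p[2]
    u=u*(1+k*(u@u)); return np.array([K[1,1]*u[1]+K[1,2],K[0,0]*u[0]+K[0,2]])
def tri(rays):
    A=np.zeros((3,3));b=np.zeros(3)
    for o,v in rays:
        v=v/np.linalg.norm(v);M=np.eye(3)-np.outer(v,v);A+=M;b+=M@o
    x=np.linalg.solve(A,b)
    return x,[float(np.linalg.norm((np.eye(3)-np.outer(v,v)/(v@v))@(x-o))) for o,v in rays]
E
python3 - <<'E'
from h import *
for n in ["scene","top"]:
    for t in ["plate","casting","strap_nose","strap_heel","strap_press","board","packer0","oil_can","step_block","spanner"]:
        print(n,t,[(round(d['score'],2),np.round(d['at'],1).tolist()) for d in manip.landmark_of(n,t)][:6])
print(manip.read_state()['time'])
E
```

```text
scene plate [(0.73, [241.9, 187.1]), (0.61, [269.8, 157.6])]
scene casting [(0.68, [133.7, 302.8]), (0.63, [237.9, 160.8])]
scene strap_nose []
scene strap_heel [(0.94, [205.5, 201.0])]
scene strap_press [(0.81, [200.7, 197.4])]
scene board [(0.71, [153.4, 306.3])]
scene packer0 [(0.85, [166.6, 320.3]), (0.74, [150.5, 335.4]), (0.72, [148.5, 278.2]), (0.71, [134.6, 298.4])]
scene oil_can [(0.69, [204.6, 201.2]), (0.5, [222.9, 134.0])]
scene step_block [(0.87, [268.7, 156.3]), (0.21, [166.0, 315.7])]
scene spanner [(0.89, [204.3, 337.8]), (0.49, [148.3, 275.0])]
top plate [(0.97, [205.9, 312.5])]
top casting [(0.91, [207.8, 332.3])]
top strap_nose [(0.6, [205.3, 332.5])]
top strap_heel [(0.93, [196.1, 298.3]), (0.52, [187.9, 349.6])]
top strap_press [(0.65, [193.6, 300.1])]
top board [(0.82, [208.4, 153.5]), (0.32, [139.6, 196.7]), (0.15, [207.4, 333.5])]
top packer0 [(0.92, [187.4, 133.7]), (0.67, [229.6, 132.2]), (0.63, [184.5, 167.7]), (0.54, [231.1, 173.0])]
top oil_can [(0.61, [237.5, 343.3]), (0.31, [140.2, 197.1])]
top step_block [(0.69, [186.0, 353.2])]
top spanner [(0.7, [143.3, 196.3])]
1.15
```

```bash
python3 - <<'E'
from h import *
C=cam("top");S=cam("scene")
t=cv2.imread("pics/top0.png")
hsv=cv2.cvtColor(t,cv2.COLOR_BGR2HSV)
m=cv2.inRange(hsv,(22,120,90),(35,255,255))
n,l,s,c=cv2.connectedComponentsWithStats(m)
for i in range(1,n):
    if s[i,4]>150 and 110<c[i,0]<200 and 150<c[i,1]<270:
        (x,y)=c[i]; pts=cv2.findContours((l==i).astype('uint8'),0,1)[0][0][:,0,:]
        w=np.array([onz(C,p[1],p[0],.022)[:2] for p in pts],dtype='float32')
        print(s[i],onz(C,y,x,.022).round(4),cv2.minAreaRect(w))
print("triang")
for nm,a,b in [("heel",(196.1,298.3),(205.5,201)),("press",(193.6,300.1),(200.7,197.4)),("plate",(205.9,312.5),(241.9,187.1)),("board",(208.4,153.5),(153.4,306.3)),("casting",(207.8,332.3),(237.9,160.8))]:
    print(nm,tri([ray(C,*a),ray(S,*b)]))
print(onz(C,205.3,332.5,.06))
print(onz(C,205.9,312.5,0.0))
for k in [(154,266),(186,383),(217,247),(252,366)]: print(k,onz(C,*k,.035).round(4))
m=cv2.inRange(hsv,(105,120,60),(125,255,255))
n,l,s,c=cv2.connectedComponentsWithStats(m)
for i in range(1,n):
    if s[i,4]>50: print(s[i],c[i])
cv2.imwrite("pics/topcrop.png",cv2.resize(t[130:270,230:400],None,fx=4.5,fy=4.2,interpolation=2))
s=cv2.imread("pics/scene0.png")
cv2.imwrite("pics/scenecrop.png",cv2.resize(s[170:300,90:280],None,fx=4.2,fy=4.2,interpolation=2))
E
```

```text
[162 166  13  36 457] [0.5692 0.2685 0.022 ] ((0.569274365901947, 0.2685973644256592), (0.10272357612848282, 0.03471678867936134), 3.1443850994110107)
[127 169  15  37 462] [0.5556 0.3654 0.022 ] ((0.5559373497962952, 0.365496963262558), (0.10469110310077667, 0.036845967173576355), 8.44487476348877)
[127 215  15  38 481] [0.4227 0.3577 0.022 ] ((0.42292946577072144, 0.35784149169921875), (0.10449106246232986, 0.036706797778606415), 7.148678302764893)
[164 215  14  37 508] [0.4277 0.2536 0.022 ] ((0.4277440905570984, 0.25371435284614563), (0.1022540032863617, 0.03697877377271652), 2.950489044189453)
triang
heel (array([ 0.53557737, -0.10128453,  0.08127153]), [0.0021754515354762637, 0.00217545153547629])
press (array([ 0.53810037, -0.10600418,  0.10113353]), [0.005740903178790167, 0.005740903178790229])
plate (array([ 0.52249249, -0.15333844, -0.01322293]), [0.00424487950699476, 0.004244879506994732])
board (array([ 0.49745818,  0.31138622, -0.00163225]), [0.0002576855715357679, 0.00025768557153586156])
casting (array([ 0.51190994, -0.20514283,  0.03325528]), [5.300752126506224e-05, 5.300752126500025e-05])
[ 0.51648256 -0.19901828  0.06      ]
[ 0.51890555 -0.15437395  0.        ]
(154, 266) [ 0.6622 -0.0114  0.035 ]
(186, 383) [ 0.5795 -0.3534  0.035 ]
(217, 247) [0.4785 0.0382 0.035 ]
(252, 366) [ 0.389  -0.3014  0.035 ]
[297 189  43  25 414] [317.73671498 201.1884058 ]
```

View pics/topcrop.png

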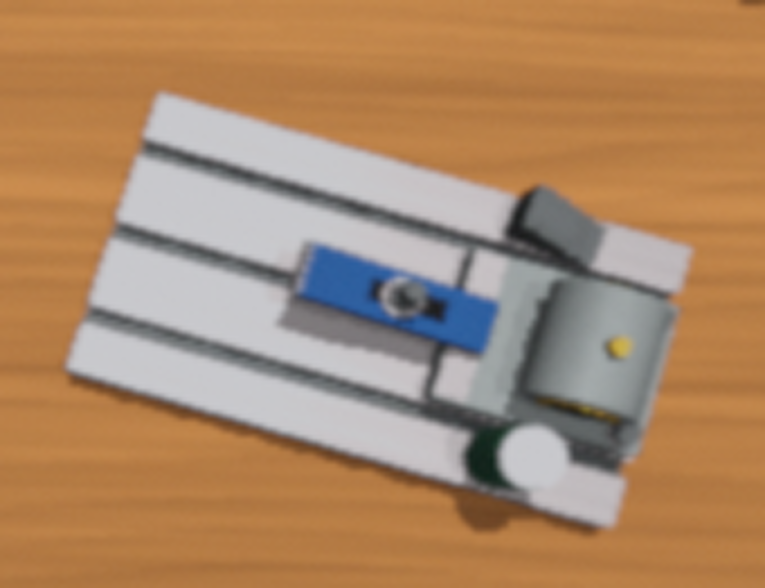

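View pics/scenecrop.png

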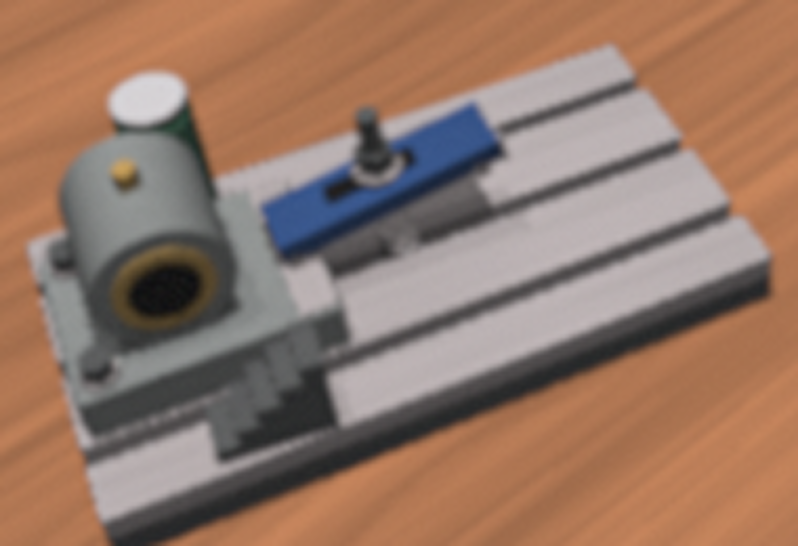

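```bash
python3 - <<'E'
from h import *
st=manip.read_state()
M=R.from_rotvec(st['tool_rot']).as_matrix(); print(M.round(3))
print("ty yaw",np.degrees(np.arctan2(M[1,1],M[0,1])),"tz yaw",np.degrees(np.arctan2(M[1,2],M[0,2])))
print(st['tool_pos'])
E
```

```text
[[-0.     0.306  0.952]
 [-0.     0.952 -0.306]
 [-1.    -0.    -0.   ]]
ty yaw 72.18840854509092 tz yaw -17.811591470583547
[0.16820842 0.52364364 0.25027297]
```

apply_moves(
  commands=[0.55,0.05,-0.159,0.368,-0.365,0.55,0.05,-0.159,0.368,-0.365,0.55,0.05,-0.159,0.368,-0.365,0.55,0.05,-0.159,0.368,-0.365,0.55,0.05,-0.159,0.368,-0.365,0.55,0.05,-0.159,0.368,-0.365,0.55,0.05,-0.159,0.368,-0.365,0.55,0.05,-0.159,0.368,-0.365,0.55,0.05,-0.159,0.368,-0.365,0.55,0.05,-0.159,0.368,-0.365],
  grip_force=80,
)

```text
time: 1.98
tool_pos: [0.4714, 0.2581, 0.2003]
tool_rot: [-0.042, 1.57, 0.043]
force: [-0.2, 0.5, -0.6]
gripper_width: 0.553
```

apply_moves(
  commands=[0.55,0,0,0,0,0.55,0,0,0,0,0.55,0,0,0,0,0.55,0,0,0,0],
)

```text
time: 2.32
tool_pos: [0.4691, 0.2605, 0.2004]
tool_rot: [-0.043, 1.571, 0.044]
force: [-0.3, -0.2, 0.0]
gripper_width: 0.551
```

```bash
python3 - <<'E'
from h import *
st=manip.read_state(); t=manip.capture("wrist"); cv2.imwrite("pics/w1.png",t)
C=cam("wrist",st); print(st['tool_pos'],st['gripper_width'],st['qd'].round(3))
M=R.from_rotvec(st['tool_rot']).as_matrix(); print("tz yaw",np.degrees(np.arctan2(M[1,2],M[0,2])))
hsv=cv2.cvtColor(t,cv2.COLOR_BGR2HSV)
m=cv2.inRange(hsv,(18,110,90),(38,255,255))
n,l,s,c=cv2.connectedComponentsWithStats(m)
for i in range(1,n):
    if s[i,4]>600:
        pts=cv2.findContours((l==i).astype('uint8'),0,1)[0][0][:,0,:]
        w=np.array([onz(C,p[1],p[0],.022)[:2] for p in pts],dtype='float32')
        print(s[i],cv2.minAreaRect(w))
E
```

```text
[0.46907875 0.26045873 0.20037419] 0.551481746642871 [ 0.014 -0.005 -0.003 -0.002 -0.003 -0.001]
tz yaw 3.182450150606706
[ 231   78   35  103 1952] ((0.4286385178565979, 0.2541498839855194), (0.09777713567018509, 0.03228183090686798), 2.9913899898529053)
[ 338   78   35  105 1732] ((0.42351511120796204, 0.35755664110183716), (0.09939330816268921, 0.03188053146004677), 7.1635637283325195)
[ 327  209   32   63 1379] ((0.5405012965202332, 0.36258354783058167), (0.074826180934906, 0.03236491605639458), 8.75658893585205)
[240 217  31  83 644] ((0.5671870708465576, 0.26942935585975647), (0.10057976841926575, 0.032473694533109665), 3.3000941276550293)
```

View pics/w1.png

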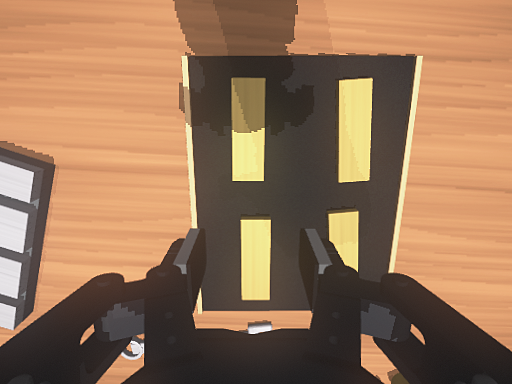

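apply_moves(
  commands=[0.55,0.12,-0.004,-0.07,0,0.55,0.12,-0.004,-0.07,0,0.55,0.12,-0.004,-0.07,0,0.55,0.12,-0.004,-0.07,0,0.55,0.12,-0.004,-0.07,0,0.55,0.12,-0.004,-0.07,0,0.55,0.12,-0.004,-0.07,0],
)

```text
time: 2.95
tool_pos: [0.4021, 0.2534, 0.0819]
tool_rot: [-0.042, 1.567, 0.045]
force: [-0.5, 0.3, 0.6]
gripper_width: 0.548
```

```bash
cat > seg.py <<'E'
from h import *
import sys
st=manip.read_state(); t=manip.capture("wrist"); cv2.imwrite(f"pics/{sys.argv[1]}.png",t)
C=cam("wrist",st); print(st['tool_pos'].round(4),st['gripper_width'],st['force'].round(1),st['time'])
M=R.from_rotvec(st['tool_rot']).as_matrix(); print("tz yaw",np.degrees(np.arctan2(M[1,2],M[0,2])))
z=float(sys.argv[2])
hsv=cv2.cvtColor(t,cv2.COLOR_BGR2HSV)
m=cv2.inRange(hsv,(18,110,90),(38,255,255))
n,l,s,c=cv2.connectedComponentsWithStats(m)
for i in range(1,n):
    if s[i,4]>600:
        pts=cv2.findContours((l==i).astype('uint8'),0,1)[0][0][:,0,:]
        w=np.array([onz(C,p[1],p[0],z)[:2] for p in pts],dtype='float32')
        (a,b,an)=cv2.minAreaRect(w); print(s[i],np.round(a,4),np.round(b,4),round(an,2))
E
python3 seg.py w2 .022
```

```text
[0.4021 0.2534 0.0819] 0.5478105231662624 [-0.5  0.3  0.6] 2.95
tz yaw 3.1785389904969374
[ 226  176   51  139 1882] [0.4268 0.2541] [0.1004 0.0318] 2.85
[ 378  176   60  112 3343] [0.4114 0.3542] [0.0803 0.0348] 7.48
[ 362  343   41   41 1006] [0.5197 0.3563] [0.0523 0.0193] 42.18
```

View pics/w2.png

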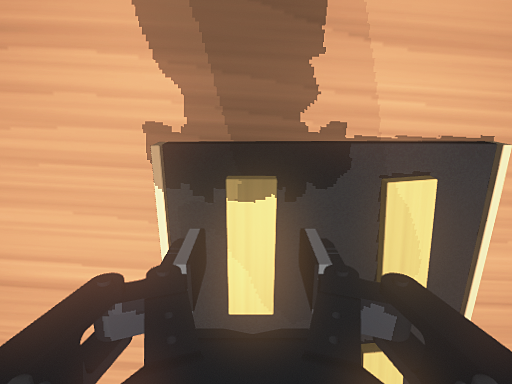

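apply_moves(
  commands=[0.55,0.03,0,0,0,0.55,0.048,0,0,0,0.55,0.048,0,0,0,0.55,0.048,0,0,0,0.2,0.048,0,0,0,0.2,0.048,0,0,0,0.2,0.048,0,0,0,0.2,0.048,0,0,0,0.2,0.048,0,0,0,0.2,0.048,0,0,0],
)

```text
time: 3.83
tool_pos: [0.4019, 0.2526, 0.0342]
tool_rot: [-0.041, 1.567, 0.043]
force: [-0.4, -0.3, 6.7]
gripper_width: 0.34
```

```bash
python3 seg.py w3 .022
```

```text
[0.4019 0.2526 0.0342] 0.33994750057733625 [-0.4 -0.3  6.7] 3.8333
tz yaw 3.0988445545498826
[ 421  199   74  133 4102] [0.4086 0.3534] [0.0766 0.0342] 7.99
[ 219  200   68  134 4449] [0.4131 0.2535] [0.0747 0.0315] 2.91
```

View pics/w3.png

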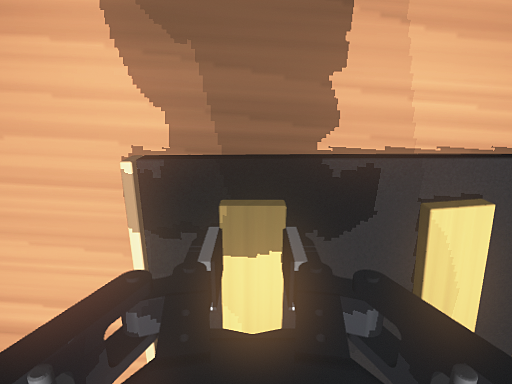

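apply_moves(
  commands=[0.2,-0.001,0,0,0,0.2,-0.001,0,0,0,0.2,-0.001,0,0,0,0.2,-0.001,0,0,0],
)

```text
time: 4.22
tool_pos: [0.4012, 0.2523, 0.0343]
tool_rot: [-0.042, 1.569, 0.043]
force: [-1.2, -0.0, 6.4]
gripper_width: 0.336
```

apply_moves(
  commands=[0.2,-0.02,0,0,0,0.2,-0.05,0,0,0,0.2,-0.07,0,0,0,0.2,-0.07,0,0,0,0.2,-0.07,0,0,0],
)

```text
time: 4.63
tool_pos: [0.4008, 0.2522, 0.1038]
tool_rot: [-0.042, 1.568, 0.043]
force: [-0.4, -0.7, -3.5]
gripper_width: 0.337
```

```bash
python3 seg.py w4 .085
```

```text
[0.4008 0.2522 0.1038] 0.33741680691090686 [-0.4 -0.7 -3.5] 4.6333
tz yaw 3.1059612694662353
[ 368  170   51  114 2133] [0.3894 0.3215] [0.0615 0.0225] 6.96
[ 219  200   67  129 3749] [0.4144 0.2532] [0.075 0.033] 2.95
```

View pics/w4.png

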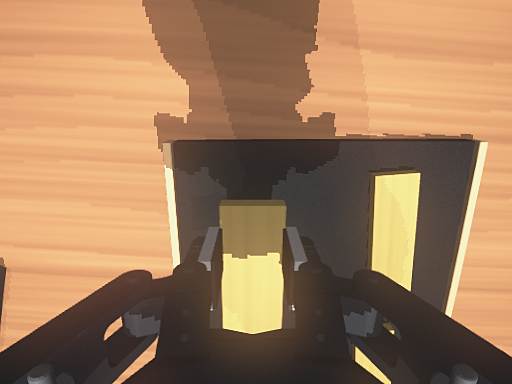

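apply_moves(
  commands=[0.2,-0.04,0,0,0,0.2,-0.08,-0.01,0,0.1,0.2,-0.12,-0.04,0.01,0.2,0.2,-0.15,-0.46,0.084,1.873,0.2,-0.15,-0.46,0.084,1.873,0.2,-0.15,-0.46,0.084,1.873,0.2,-0.15,-0.46,0.084,1.873,0.2,-0.15,-0.46,0.084,1.873,0.2,-0.15,-0.46,0.084,1.873,0.2,-0.15,-0.46,0.084,1.873],
)

```text
time: 5.52
tool_pos: [0.4756, -0.0667, 0.2391]
tool_rot: [0.8, 1.422, -0.801]
force: [1.3, 0.5, -3.3]
gripper_width: 0.339
```

```bash
cat > to.py <<'E'
# remaining shift (tool axes) to reach world x y z tzyaw(deg)
from h import *
import sys
g=[float(a) for a in sys.argv[1:5]]
st=manip.read_state();M=R.from_rotvec(st['tool_rot']).as_matrix()
tz=np.degrees(np.arctan2(M[1,2],M[0,2]))
t=-np.radians((g[3]-tz+180)%360-180)
print(st['tool_pos'].round(4),"tz",tz.round(2),"shift",(M.T@(np.array(g[:3])-st['tool_pos'])).round(4),"turn",round(t,4),"joints",st['joints'].round(2),st['time'],st['force'].round(1))
E
python3 to.py 0.51 -0.203 .25 -104.2
```

```text
[ 0.4756 -0.0667  0.2391] tz -58.85 shift [-0.0112 -0.0411  0.1344] turn 0.7914 joints [-0.29  0.21 -0.38  0.98  0.    0.73] 5.5167 [ 1.3  0.5 -3.3]
```

apply_moves(
  commands=[0.2,-0.01,-0.04,0.13,0.78,0.2,-0.01,-0.04,0.13,0.78,0.2,-0.01,-0.04,0.13,0.78,0.2,-0.01,-0.04,0.13,0.78,0.2,-0.01,-0.04,0.13,0.78,0.2,-0.01,-0.04,0.13,0.78,0.2,-0.01,-0.04,0.13,0.78,0.2,-0.01,-0.04,0.13,0.78,0.2,-0.01,-0.04,0.13,0.78,0.2,-0.01,-0.04,0.13,0.78],
)

```text
time: 6.35
tool_pos: [0.5101, -0.1963, 0.2498]
tool_rot: [1.376, 1.094, -1.377]
force: [1.1, -0.3, -2.9]
gripper_width: 0.341
```

```bash
python3 to.py 0.51 -0.203 .25 -104.2; python3 seg.py w5 .23; python3 - <<'E'
from h import *
st=manip.read_state(); C=cam("wrist",st)
for t in ["strap_nose","strap_heel","strap_press"]:
    print(t,[(round(d['score'],2),np.round(d['at'],1).tolist()) for d in manip.landmark_of("wrist",t)][:3])
E
```

```text
[ 0.5101 -0.1963  0.2498] tz -103.12 shift [-0.0002  0.0015  0.0065] turn 0.0188 joints [-0.5   0.32 -0.2   1.05  0.    1.3 ] 6.35 [ 1.1 -0.3 -2.9]
[ 0.5101 -0.1963  0.2498] 0.34087425041789443 [ 1.1 -0.3 -2.9] 6.35
tz yaw -103.12048661496526
[ 220  206   66  128 7502] [ 0.5055 -0.2131] [0.0757 0.0329] 76.72
strap_nose [(0.82, [175.8, 253.6])]
strap_heel [(0.97, [67.6, 258.4])]
strap_press [(0.92, [66.6, 262.9])]
```

View pics/w5.png

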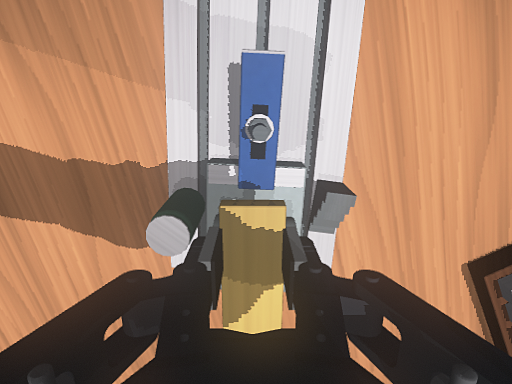

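apply_moves(
  commands=[0.2,0,0,-0.1,0.018,0.2,0,0,-0.1,0.018,0.2,0,0,-0.1,0.018,0.2,0,0,-0.1,0.018,0.2,0,0,-0.1,0.018,0.2,0,0,-0.1,0.018,0.2,0,0,-0.1,0.018,0.2,0,0,-0.1,0.018],
)

```text
time: 7.22
tool_pos: [0.5332, -0.1003, 0.2511]
tool_rot: [1.39, 1.08, -1.391]
force: [0.2, -0.7, -3.5]
gripper_width: 0.342
```

```bash
cd .;python3 seg.py w6 .23; python3 - <<'E'
from h import *
for t in ["strap_nose","strap_heel","strap_press"]:
    print(t,[(round(d['score'],2),np.round(d['at'],1).tolist()) for d in manip.landmark_of("wrist",t)][:3])
for f in ["w5","w6"]:
    t=cv2.imread(f"pics/{f}.png"); hsv=cv2.cvtColor(t,cv2.COLOR_BGR2HSV)
    m=cv2.inRange(hsv,(105,120,60),(125,255,255))
    n,l,s,c=cv2.connectedComponentsWithStats(m); i=1+s[1:,4].argmax(); print(s[i])
    p=cv2.findContours((l==i).astype('uint8'),0,1)[0][0]
    print(cv2.approxPolyDP(cv2.convexHull(p),4,True)[:,0].tolist())
    # 4-corner via line fits
    cv2.imwrite(f"pics/{f}c.png",cv2.resize(t[30:230,180:340],None,fx=3.75,fy=3,interpolation=2))
print(manip.read_state()['tool_pos'],manip.read_state()['tool_rot'])
E
```

```text
[ 0.5332 -0.1003  0.2511] 0.34238925724302777 [ 0.2 -0.7 -3.5] 7.2167
tz yaw -104.29647710510413
[ 219  206   67  128 7034] [ 0.5282 -0.1179] [0.0764 0.033 ] 75.53
strap_nose []
strap_heel [(0.65, [175.1, 255.3])]
strap_press [(0.65, [179.5, 261.6])]
[ 239   53   45  137 3905]
[[242, 53], [283, 55], [272, 189], [239, 181]]
[242 171  38  29 332]
[[242, 171], [279, 172], [277, 199], [242, 186]]
[ 0.53326009 -0.09992322  0.25103416] [ 1.3902146   1.08090323 -1.39026561]
```

View pics/w6.png

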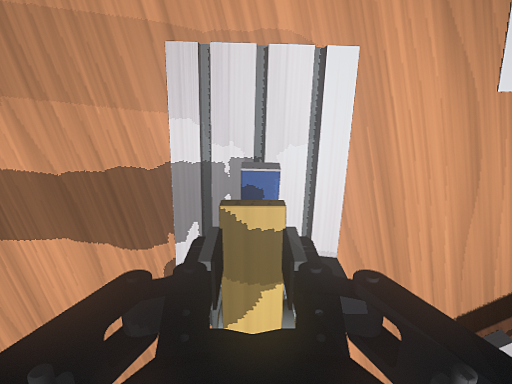

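View pics/w5c.png

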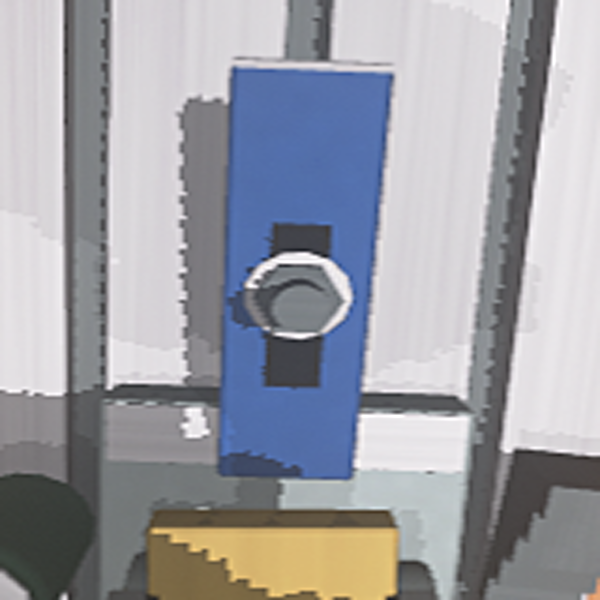

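View pics/w6c.png

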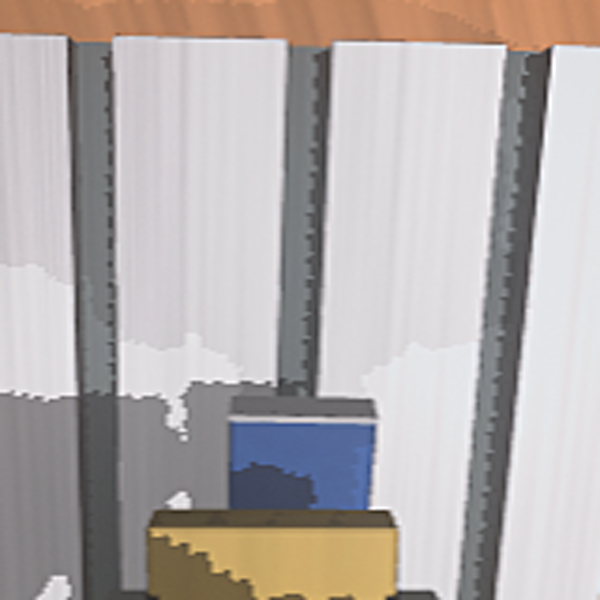

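```bash
python3 - <<'E'
from h import *
def pose(p,r): return dict(tool_pos=np.array(p),tool_rot=np.array(r))
A=cam("wrist",pose([0.5101,-0.1963,0.2498],[1.376,1.094,-1.377]))
B=cam("wrist",pose([0.53326009,-0.09992322,0.25103416],[1.3902146,1.08090323,-1.39026561]))
L=tri([ray(A,53,241.7),ray(B,171,242)]);Rr=tri([ray(A,53.5,284.8),ray(B,171.5,279.3)])
print(L,Rr,np.linalg.norm(L[0]-Rr[0]))
m=(L[0]+Rr[0])/2;print("mid",m, "h est",m[2]-.075)
d=L[0]-Rr[0];print("yaw of axis",np.degrees(np.arctan2(d[1],d[0]))-90, np.degrees(np.arctan2(d[1],d[0]))+90)
# plate slots/edges check for z: plate far corners in B: (41,166),(46,359)
for C,n in((B,"B"),):
    print(onz(C,41,166,.035),onz(C,46,359,.035))
# middle slot centreline in A/B at two rows
for z in(.035,):
    print(onz(B,50,262,z),onz(B,150,261,z))
# foot outer edge in A: crop (104,400)->(475,410)
for z in (.048,.058,.065):
    a=onz(A,30+400/3,180+104/3.75,z);b=onz(A,30+408/3,180+475/3.75,z);print(z,a,b,np.linalg.norm(a-b))
E
```

```text
(array([ 0.52570679, -0.09007962,  0.10168963]), [0.00016835230084437616, 0.0001683523008443598]) (array([ 0.55896262, -0.09853012,  0.1038989 ]), [0.0005261502838598335, 0.0005261502838597973]) 0.034383742346798016
mid [ 0.54233471 -0.09430487  0.10279426] h est 0.027794261831977127
yaw of axis 75.74255915414992 255.74255915414992
[0.47977939 0.04531898 0.035     ] [ 0.66892623 -0.0076602   0.035     ]
[0.57201929 0.01267981 0.035     ] [ 0.54636758 -0.08682314  0.035     ]
0.048 [ 0.46382117 -0.18132483  0.048     ] [ 0.56680712 -0.20842894  0.048     ] 0.10649290345445286
0.058 [ 0.46574074 -0.17965015  0.058     ] [ 0.56554607 -0.20591717  0.058     ] 0.10320397322223646
0.065 [ 0.46708443 -0.17847787  0.065     ] [ 0.56466333 -0.20415893  0.065     ] 0.10090172205968492
```

```bash
python3 to.py 0.5642 -0.0039 .25 -104.3;python3 to.py 0.5642 -0.0039 .064 -104.3
```

```text
[ 0.5333 -0.0999  0.251 ] tz -104.27 shift [ 0.001   0.0063 -0.1007] turn 0.0006 joints [-0.32  0.31 -0.21  1.05 -0.    1.5 ] 7.4167 [-0.1 -0.6 -3.8]
[ 0.5333 -0.0999  0.251 ] tz -104.27 shift [ 0.187   0.0063 -0.1007] turn 0.0006 joints [-0.32  0.31 -0.21  1.05 -0.    1.5 ] 7.4167 [-0.1 -0.6 -3.8]
```

apply_moves(
  commands=[0.2,0,0.006,-0.04,0,0.2,0,0.006,-0.08,0,0.2,0.02,0.006,-0.101,0,0.2,0.06,0.006,-0.101,0,0.2,0.1,0.006,-0.101,0,0.2,0.14,0.006,-0.101,0,0.2,0.17,0.006,-0.101,0,0.2,0.186,0.006,-0.101,0,0.2,0.186,0.006,-0.101,0,0.2,0.186,0.006,-0.101,0],
)

```text
time: 8.25
tool_pos: [0.5634, -0.003, 0.0645]
tool_rot: [1.389, 1.083, -1.391]
force: [1.2, -0.8, -2.5]
gripper_width: 0.342
```

```bash
python3 seg.py w7 .045;python3 to.py 0.5531 -0.0475 .062 -104.3;  python3 - <<'E'
from h import *
t=manip.capture("scene");cv2.imwrite("pics/s1.png",cv2.resize(t[170:300,90:280],None,fx=4.2,fy=4.2,interpolation=2))
E
```

```text
[ 0.5634 -0.003   0.0645] 0.34207695587481823 [ 1.2 -0.8 -2.5] 8.25
tz yaw -104.22551292723254
[ 219  205   67  129 7583] [ 0.5586 -0.0193] [0.0762 0.0327] 75.51
[ 0.5647 -0.0032  0.0658] tz -104.23 shift [ 0.0038 -0.0004  0.0458] turn 0.0013 joints [-0.14  0.54 -0.38  0.65  0.    1.68] 8.3 [ 0.4 -0.  -2.7]
```

View pics/w7.png

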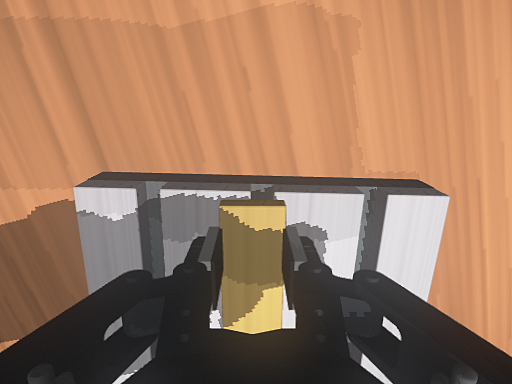

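View pics/s1.png

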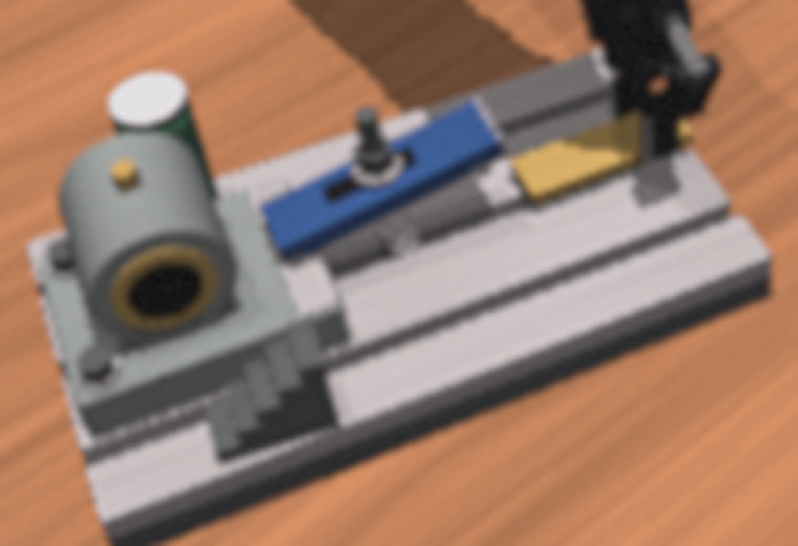

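apply_moves(
  commands=[0.2,0.002,0,0.015,0,0.2,0.002,0,0.03,0,0.2,0.002,0,0.045,0,0.2,0.002,0,0.045,0,0.2,0.004,0,0.045,0,0.2,0.006,0,0.045,0,0.2,0.007,0,0.045,0,0.2,0.007,0,0.045,0],
)

```text
time: 9.02
tool_pos: [0.5531, -0.0459, 0.0581]
tool_rot: [1.389, 1.082, -1.389]
force: [0.8, -0.6, -3.2]
gripper_width: 0.347
```

```bash
python3 seg.py w8 .045;python3 to.py 0.5531 -0.0475 .0572 -104.3;  python3 - <<'E'
from h import *
t=manip.capture("scene");cv2.imwrite("pics/s2.png",cv2.resize(t[170:300,90:280],None,fx=4.2,fy=4.2,interpolation=2))
E
```

```text
[ 0.5531 -0.0459  0.0581] 0.34682146160704475 [ 0.8 -0.6 -3.2] 9.0167
tz yaw -104.1566167284921
[ 219  206   67   26 1186] [ 0.5567 -0.0299] [0.0127 0.0311] 75.76
[ 222  230   61  104 5595] [ 0.5477 -0.0645] [0.06  0.031] 75.71
[ 0.5531 -0.0459  0.0581] tz -104.16 shift [0.0009 0.0004 0.0015] turn 0.0025 joints [-0.22  0.54 -0.42  0.62  0.    1.6 ] 9.0667 [ 0.3  0.4 -2.7]
```

View pics/s2.png

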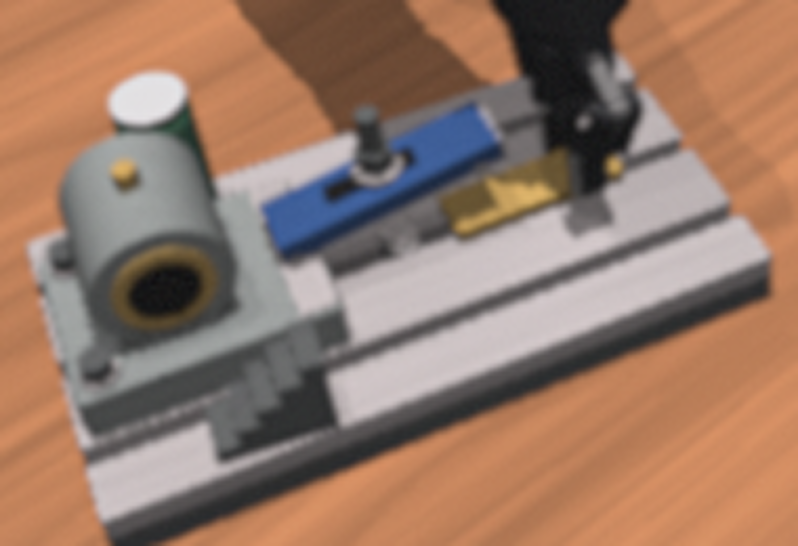

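apply_moves(
  commands=[0.2,0.001,0,0,0,0.2,0.0015,0,0,0,0.2,0.0015,0,0,0,0.2,0.0015,0,0,0],
)

```text
time: 9.45
tool_pos: [0.5532, -0.0461, 0.0573]
tool_rot: [1.39, 1.082, -1.388]
force: [-1.8, 1.1, 5.9]
gripper_width: 0.34
```

apply_moves(
  commands=[0.5,0,0,0,0,0.5,0,0,0,0,0.5,0,0,0,0,0.5,0,0,0,0,0.5,-0.01,0,0,0,0.5,-0.04,0,-0.02,0,0.5,-0.08,0,-0.04,0,0.5,-0.12,0,-0.05,0,0.5,-0.12,0,-0.05,0,0.5,-0.12,0,-0.05,0],
)

```text
time: 10.28
tool_pos: [0.5677, 0.0023, 0.1803]
tool_rot: [1.392, 1.077, -1.383]
force: [0.9, 0.3, -0.7]
gripper_width: 0.499
```

```bash
python3 seg.py w9 .045;  python3 - <<'E'
from h import *
t=manip.capture("scene");cv2.imwrite("pics/s3.png",cv2.resize(t[170:300,90:280],None,fx=4.2,fy=4.2,interpolation=2))
E
```

```text
[0.5677 0.0023 0.1803] 0.4989946483063105 [ 0.9  0.3 -0.7] 10.2833
tz yaw -104.13038058183363
[ 232  213   34   93 2312] [ 0.5462 -0.0706] [0.0969 0.0308] 75.58
```

View pics/s3.png

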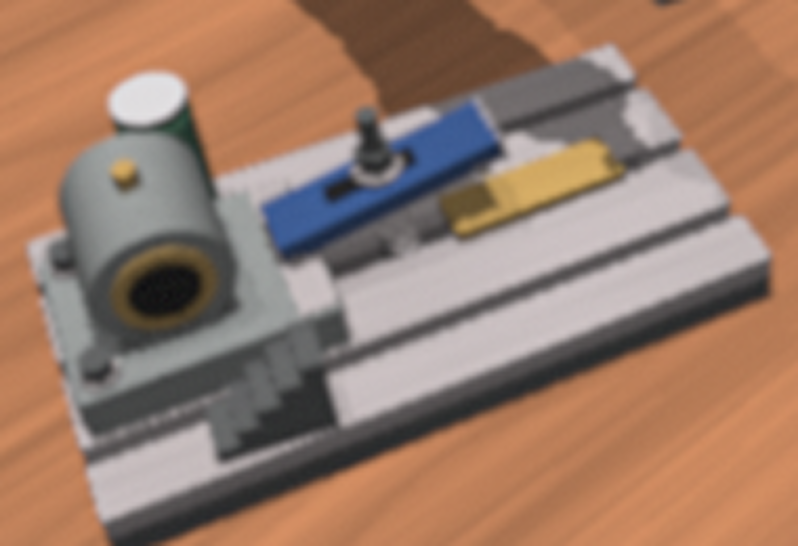

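View pics/w9.png

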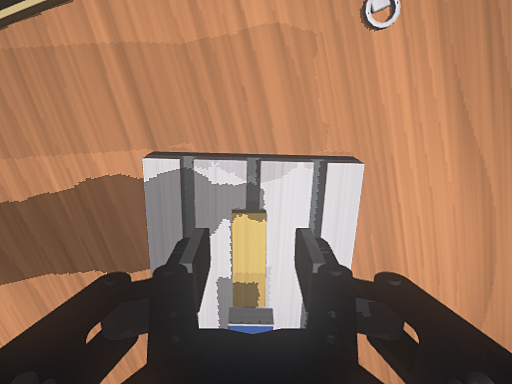

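apply_moves(
  commands=[0.55,0.04,-0.091,-0.25,-1.873,0.55,0.04,-0.091,-0.25,-1.873,0.55,0.04,-0.091,-0.25,-1.873,0.55,0.04,-0.091,-0.25,-1.873,0.55,0.04,-0.091,-0.25,-1.873,0.55,0.04,-0.091,-0.25,-1.873,0.55,0.04,-0.091,-0.25,-1.873,0.55,0.04,-0.091,-0.25,-1.873,0.55,0.04,-0.091,-0.25,-1.873,0.55,0.04,-0.091,-0.25,-1.873],
)

```text
time: 11.22
tool_pos: [0.5366, 0.2662, 0.134]
tool_rot: [0.438, 1.529, -0.443]
force: [0.6, -1.3, -0.8]
gripper_width: 0.55
```

```bash
python3 to.py .5405 .2675 .1 3.2
```

```text
[0.5366 0.2662 0.134 ] tz -32.2 shift [0.034  0.0033 0.0027] turn -0.6179 joints [ 0.34  0.51 -0.22  0.85 -0.    0.9 ] 11.2167 [ 0.6 -1.3 -0.8]
```

apply_moves(
  commands=[0.55,0.034,0.003,0.003,-0.61,0.55,0.034,0.003,0.003,-0.61,0.55,0.034,0.003,0.003,-0.61,0.55,0.034,0.003,0.003,-0.61,0.55,0.034,0.003,0.003,-0.61,0.55,0.034,0.003,0.003,-0.61,0.55,0.034,0.003,0.003,-0.61,0.55,0.034,0.003,0.003,-0.61,0.55,0.034,0.003,0.003,-0.61],
)

```text
time: 11.97
tool_pos: [0.5421, 0.2672, 0.102]
tool_rot: [-0.031, 1.572, 0.031]
force: [0.2, 0.7, -0.8]
gripper_width: 0.547
```

```bash
python3 seg.py w10 .022; python3 to.py .5405 .2675 .08 3.2
```

```text
[0.5421 0.2672 0.102 ] 0.5468060485498828 [ 0.2  0.7 -0.8] 11.9667
tz yaw 2.2486649378766925
[ 382    0   55  112 4918] [0.4415 0.3597] [0.0645 0.0319] 7.5
[ 363  156   50  127 4655] [0.5522 0.3643] [0.0958 0.0331] 9.01
[ 230  171   47  128 1888] [0.5679 0.2697] [0.1004 0.0319] 3.15
[0.5423 0.2673 0.1022] tz 2.28 shift [ 0.0222  0.0003 -0.0018] turn -0.0161 joints [ 0.34  0.56 -0.24  0.78 -0.    0.3 ] 12.0167 [-0.6  0.3  0.1]
```

View pics/w10.png

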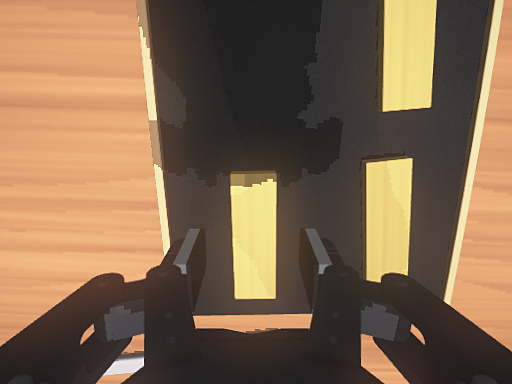

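apply_moves(
  commands=[0.55,0.03,0.001,-0.001,-0.016,0.55,0.055,0.001,-0.001,-0.016,0.55,0.068,0.001,-0.001,-0.016,0.55,0.068,0.001,-0.001,-0.016,0.2,0.068,0.001,-0.001,-0.016,0.2,0.068,0.001,-0.001,-0.016,0.2,0.068,0.001,-0.001,-0.016,0.2,0.068,0.001,-0.001,-0.016,0.2,0.068,0.001,-0.001,-0.016,0.2,0.068,0.001,-0.001,-0.016],
)

```text
time: 12.85
tool_pos: [0.542, 0.2687, 0.0352]
tool_rot: [-0.045, 1.569, 0.045]
force: [-0.2, -0.2, 0.5]
gripper_width: 0.335
```

apply_moves(
  commands=[0.2,0,0,0,0,0.2,0,0,0,0,0.2,0,0,0,0],
)

```text
time: 13.1
tool_pos: [0.542, 0.2687, 0.0352]
tool_rot: [-0.045, 1.569, 0.045]
force: [0.9, 0.2, 3.6]
gripper_width: 0.343
```

apply_moves(
  commands=[0.2,-0.03,0,0,0,0.2,-0.07,0,0,0,0.2,-0.1,-0.02,0.006,0.12,0.2,-0.1,-0.272,0.006,1.877,0.2,-0.1,-0.272,0.006,1.877,0.2,-0.1,-0.272,0.006,1.877,0.2,-0.1,-0.272,0.006,1.877,0.2,-0.1,-0.272,0.006,1.877,0.2,-0.1,-0.272,0.006,1.877,0.2,-0.1,-0.272,0.006,1.877],
)

```text
time: 13.93
tool_pos: [0.5633, -0.0098, 0.1343]
tool_rot: [0.74, 1.438, -0.745]
force: [0.8, 1.5, -3.2]
gripper_width: 0.34
```

```bash
python3 to.py .564 -.0033 .135 -104.25
```

```text
[ 0.5633 -0.0098  0.1343] tz -54.55 shift [-0.0007  0.0044 -0.0049] turn 0.8674 joints [-0.15  0.45 -0.32  0.8  -0.    0.81] 13.9333 [ 0.8  1.5 -3.2]
```

apply_moves(
  commands=[0.2,0,0.002,-0.002,0.86,0.2,0,0.002,-0.002,0.86,0.2,0,0.002,-0.002,0.86,0.2,0,0.002,-0.002,0.86,0.2,0,0.002,-0.002,0.86,0.2,0,0.002,-0.002,0.86,0.2,0,0.002,-0.002,0.86,0.2,0,0.002,-0.002,0.86,0.2,0,0.002,-0.002,0.86],
)

```text
time: 14.68
tool_pos: [0.563, 0.0002, 0.1342]
tool_rot: [1.372, 1.095, -1.373]
force: [0.1, 0.4, -2.4]
gripper_width: 0.336
```

```bash
python3 to.py .564 -.0033 .073 -104.25
```

```text
[5.630e-01 2.000e-04 1.342e-01] tz -102.85 shift [0.0612 0.0018 0.0032] turn 0.0245 joints [-0.13  0.45 -0.32  0.8   0.    1.66] 14.6833 [ 0.1  0.4 -2.4]
```

apply_moves(
  commands=[0.2,0.03,0.002,0.003,0.018,0.2,0.06,0.002,0.003,0.018,0.2,0.06,0.002,0.003,0.018,0.2,0.06,0.002,0.003,0.018,0.2,0.06,0.002,0.003,0.018,0.2,0.06,0.002,0.003,0.018],
)

```text
time: 15.18
tool_pos: [0.566, -0.0034, 0.0763]
tool_rot: [1.388, 1.082, -1.385]
force: [0.2, -0.8, -1.9]
gripper_width: 0.337
```

```bash
python3 to.py .5529 -.0469 .0725 -104.25;  python3 - <<'E'
from h import *
t=manip.capture("scene");cv2.imwrite("pics/s4.png",cv2.resize(t[170:300,90:280],None,fx=4.2,fy=4.2,interpolation=2))
E
```

```text
[ 0.566  -0.0034  0.0763] tz -103.99 shift [ 0.0037 -0.0022  0.0454] turn 0.0045 joints [-0.14  0.53 -0.37  0.67  0.    1.68] 15.1833 [ 0.2 -0.8 -1.9]
```

View pics/s4.png

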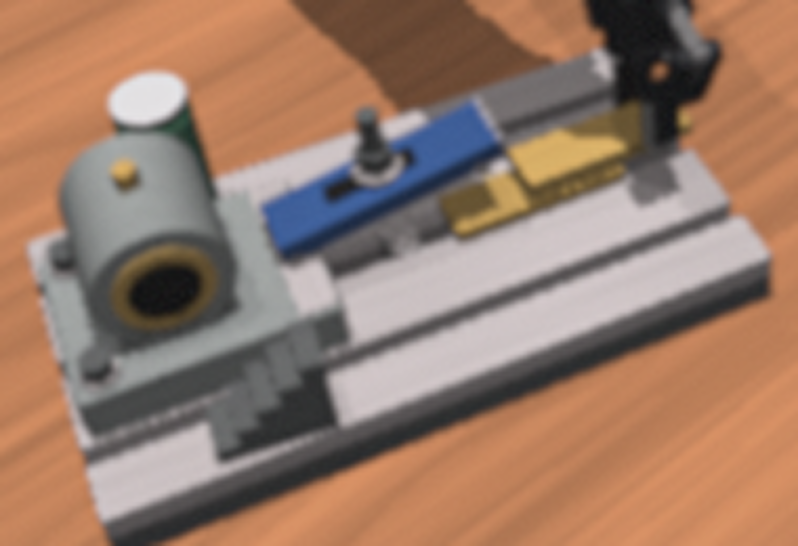

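apply_moves(
  commands=[0.2,0.003,-0.002,0.015,0.003,0.2,0.003,-0.002,0.03,0.003,0.2,0.003,-0.002,0.045,0.003,0.2,0.003,-0.002,0.045,0.003,0.2,0.005,-0.002,0.045,0.003,0.2,0.006,-0.002,0.045,0.003,0.2,0.007,-0.002,0.045,0.003,0.2,0.007,-0.002,0.045,0.003],
)

```text
time: 15.9
tool_pos: [0.5524, -0.046, 0.0682]
tool_rot: [1.389, 1.081, -1.388]
force: [-0.3, -0.5, 3.0]
gripper_width: 0.334
```

```bash
python3 to.py .5529 -.0469 .0682 -104.25
```

```text
[ 0.5524 -0.046   0.0682] tz -104.15 shift [-0.      0.0007  0.0008] turn 0.0017 joints [-0.22  0.52 -0.41  0.64 -0.    1.6 ] 15.9 [-0.3 -0.5  3. ]
```

apply_moves(
  commands=[0.5,0,0,0,0,0.5,0,0,0,0,0.5,0,0,0,0,0.5,0,0,0,0,0.5,-0.01,0,0,0,0.5,-0.04,0,-0.02,0,0.5,-0.08,0,-0.04,0,0.5,-0.11,0,-0.05,0,0.5,-0.11,0,-0.05,0,0.5,-0.11,0,-0.05,0],
)

```text
time: 16.73
tool_pos: [0.566, 0.0025, 0.1806]
tool_rot: [1.391, 1.078, -1.384]
force: [-1.1, -0.1, -0.6]
gripper_width: 0.5
```

```bash
python3 seg.py w11 .055;  python3 - <<'E'
from h import *
t=manip.capture("scene");cv2.imwrite("pics/s5.png",cv2.resize(t[170:300,90:280],None,fx=4.2,fy=4.2,interpolation=2))
E
python3 to.py .539 -.107 .18 -104.25
```

```text
[0.566  0.0025 0.1806] 0.5002968822185502 [-1.1 -0.1 -0.6] 16.7333
tz yaw -104.12866723205346
[ 233  219   35   88 2346] [ 0.5461 -0.0686] [0.0889 0.0308] 75.57
[0.5636 0.002  0.1774] tz -104.21 shift [-0.0025  0.0029  0.1117] turn 0.0007 joints [-0.13  0.41 -0.27  0.9  -0.    1.69] 16.8333 [-0.3 -1.3 -0.7]
```

View pics/s5.png

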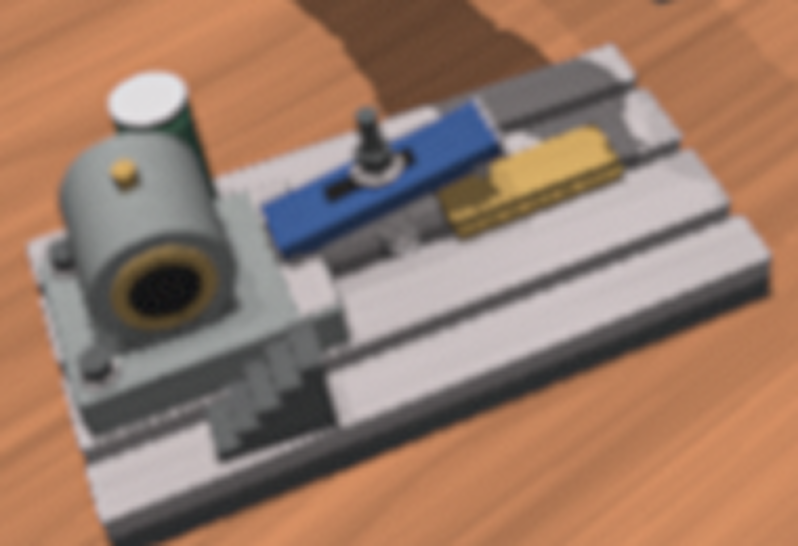

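View pics/w11.png

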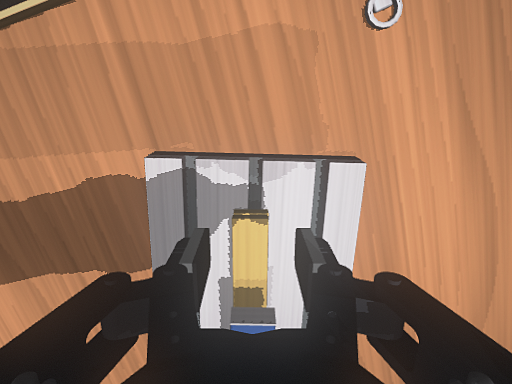

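```bash
python3 to.py .5545 -.041 .082 -104.25
```

```text
[0.5636 0.002  0.1774] tz -104.21 shift [0.0954 0.0017 0.0439] turn 0.0007 joints [-0.13  0.41 -0.27  0.9  -0.    1.69] 16.8333 [-0.3 -1.3 -0.7]
```

apply_moves(
  commands=[0,0,0.002,0.044,0,0,0,0.002,0.044,0,0,0.03,0.002,0.044,0,0,0.06,0.002,0.044,0,0,0.085,0.002,0.044,0,0,0.095,0.002,0.044,0,0,0.095,0.002,0.044,0,0,0.095,0.002,0.044,0,0,0.095,0.002,0.044,0,0,0.095,0.002,0.044,0],
  grip_force=30,
)

```text
time: 17.67
tool_pos: [0.5564, -0.0414, 0.084]
tool_rot: [1.391, 1.079, -1.388]
force: [-0.5, 0.6, -0.0]
gripper_width: -0.001
```

apply_moves(
  commands=[0,0.001,0,0,0,0,0.002,0,0,0,0,0.003,0,0,0,0,0.003,0,0,0,0,0.003,0,0,0],
)

```text
time: 18.08
tool_pos: [0.5552, -0.0411, 0.0796]
tool_rot: [1.39, 1.082, -1.389]
force: [0.2, 0.8, -0.6]
gripper_width: 0.001
```

apply_moves(
  commands=[0,0.0015,0,0,0,0,0.0015,0,0,0,0,0.0015,0,0,0],
)

```text
time: 18.33
tool_pos: [0.5551, -0.0411, 0.0779]
tool_rot: [1.389, 1.082, -1.39]
force: [0.2, -0.1, 0.8]
gripper_width: 0.003
```

apply_moves(
  commands=[0,0.0015,0,0,0,0,0.0015,0,0,0,0,0.0015,0,0,0],
)

```text
time: 18.58
tool_pos: [0.5551, -0.0411, 0.0764]
tool_rot: [1.389, 1.082, -1.39]
force: [-0.1, -0.4, 0.1]
gripper_width: -0.005
```

apply_moves(
  commands=[0,0.0015,0,0,0,0,0.0015,0,0,0,0,0.0015,0,0,0],
)

```text
time: 18.83
tool_pos: [0.5551, -0.0411, 0.0749]
tool_rot: [1.389, 1.082, -1.39]
force: [0.1, -0.3, 0.7]
gripper_width: -0.001
```

apply_moves(
  commands=[0,0.001,0,0,0,0,0.001,0,0,0,0,0.001,0,0,0],
)

```text
time: 19.08
tool_pos: [0.5553, -0.0411, 0.0741]
tool_rot: [1.39, 1.081, -1.389]
force: [0.2, -0.4, 0.9]
gripper_width: 0.002
```

apply_moves(
  commands=[0,0.001,0,0,0,0,0.001,0,0,0,0,0.001,0,0,0],
)

```text
time: 19.33
tool_pos: [0.5554, -0.0412, 0.074]
tool_rot: [1.39, 1.081, -1.389]
force: [-2.4, -0.2, 9.4]
gripper_width: 0.005
```

apply_moves(
  commands=[0,-0.03,0,0,0,0,-0.06,0,0,0,0,-0.06,0,0.03,0,0,-0.06,0,0.067,0,0,-0.06,0,0.067,0,0,-0.06,0,0.067,0,0,-0.06,0,0.067,0,0,-0.06,0,0.067,0],
)

```text
time: 20.0
tool_pos: [0.5387, -0.1053, 0.1327]
tool_rot: [1.389, 1.083, -1.389]
force: [0.0, 0.1, -0.3]
gripper_width: 0.003
```

```bash
python3 to.py .5393 -.106 .127 -104.25;  python3 - <<'E'
from h import *
t=manip.capture("scene");cv2.imwrite("pics/s6.png",cv2.resize(t[130:280,90:280],None,fx=4,fy=4,interpolation=2))
E
```

```text
[ 0.5387 -0.1053  0.1327] tz -104.16 shift [0.0057 0.0008 0.0006] turn 0.0015 joints [-0.33  0.43 -0.36  0.78  0.    1.49] 20.0 [ 0.   0.1 -0.3]
```

View pics/s6.png

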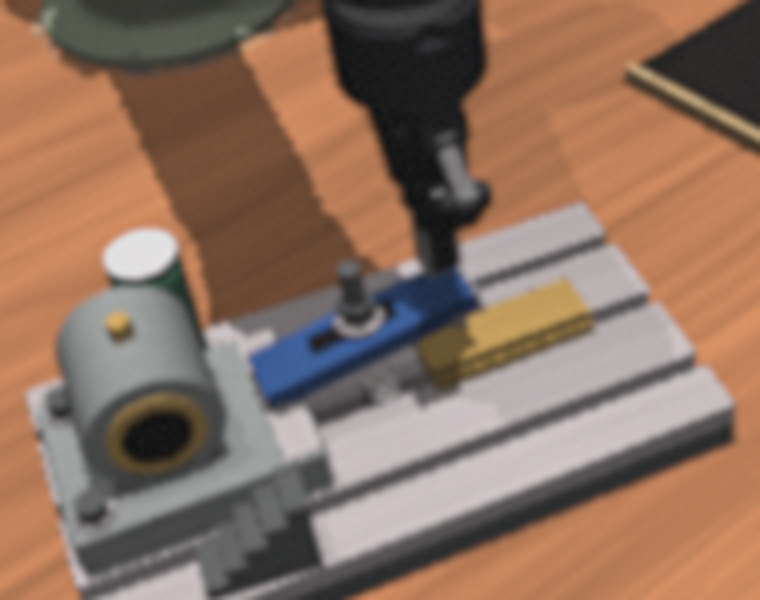

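apply_moves(
  commands=[0,0.006,0,0,0,0,0.006,0,0,0,0,0.006,0,0,0],
)

```text
time: 20.3
tool_pos: [0.5384, -0.1053, 0.1264]
tool_rot: [1.388, 1.083, -1.39]
force: [-0.5, 0.2, -0.0]
gripper_width: 0.003
```

apply_moves(
  commands=[0,0.003,0,0,0,0,0.003,0,0,0,0,0.003,0,0,0],
)

```text
time: 20.55
tool_pos: [0.5387, -0.1059, 0.1238]
tool_rot: [1.389, 1.082, -1.39]
force: [-0.1, 0.2, -0.4]
gripper_width: -0.002
```

apply_moves(
  commands=[0,0.002,0,0,0,0,0.002,0,0,0,0,0.002,0,0,0],
)

```text
time: 20.8
tool_pos: [0.539, -0.1061, 0.1223]
tool_rot: [1.39, 1.081, -1.389]
force: [0.9, -0.2, 1.5]
gripper_width: 0.0
```

apply_moves(
  commands=[0,0.002,0,0,0,0,0.002,0,0,0,0,0.002,0,0,0],
)

```text
time: 21.05
tool_pos: [0.5392, -0.1058, 0.1203]
tool_rot: [1.39, 1.081, -1.388]
force: [1.1, 1.5, 3.9]
gripper_width: -0.0
```

apply_moves(
  commands=[0,0.002,0,0,0,0,0.002,0,0,0,0,0.002,0,0,0],
)

```text
time: 21.3
tool_pos: [0.5392, -0.106, 0.1182]
tool_rot: [1.39, 1.081, -1.389]
force: [-0.1, 1.5, 3.7]
gripper_width: -0.002
```

apply_moves(
  commands=[0,-0.03,0,0,0,0,-0.06,0,-0.01,0,0.5,-0.09,-0.03,-0.04,-0.1,0.55,-0.09,-0.252,-0.411,-1.944,0.55,-0.09,-0.252,-0.411,-1.944,0.55,-0.09,-0.252,-0.411,-1.944,0.55,-0.09,-0.252,-0.411,-1.944,0.55,-0.09,-0.252,-0.411,-1.944,0.55,-0.09,-0.252,-0.411,-1.944,0.55,-0.09,-0.252,-0.411,-1.944],
  grip_force=80,
)

```text
time: 22.13
tool_pos: [0.4374, 0.2127, 0.2056]
tool_rot: [0.653, 1.47, -0.656]
force: [1.0, -0.4, -0.7]
gripper_width: 0.551
```

```bash
python3 to.py .396 .3545 .2 7.2
```

```text
[0.4374 0.2127 0.2056] tz -48.03 shift [ 0.0053  0.064  -0.1331] turn -0.9639 joints [ 0.3   0.25 -0.42  0.9  -0.    1.14] 22.1333 [ 1.  -0.4 -0.7]
```

apply_moves(
  commands=[0.55,0.01,0.06,-0.12,-0.94,0.55,0.03,0.06,-0.12,-0.94,0.55,0.05,0.06,-0.12,-0.94,0.55,0.1,0.06,-0.12,-0.94,0.55,0.1,0.06,-0.12,-0.94,0.55,0.1,0.06,-0.12,-0.94,0.55,0.1,0.06,-0.12,-0.94,0.55,0.1,0.06,-0.12,-0.94,0.55,0.1,0.06,-0.12,-0.94,0.55,0.1,0.06,-0.12,-0.94],
)

```text
time: 22.97
tool_pos: [0.4036, 0.3407, 0.1055]
tool_rot: [-0.075, 1.57, 0.073]
force: [0.3, 0.5, 0.6]
gripper_width: 0.547
```

apply_moves(
  commands=[0.55,0,0,0,0,0.55,0,0,0,0],
)

```text
time: 23.13
tool_pos: [0.4039, 0.3411, 0.106]
tool_rot: [-0.075, 1.57, 0.074]
force: [0.7, 0.2, 0.0]
gripper_width: 0.547
```

```bash
python3 seg.py w12 .022; python3 to.py .396 .3545 .0335 7.2
```

```text
[0.4039 0.3411 0.106 ] 0.5474313177713768 [0.7 0.2 0. ] 23.1333
tz yaw 5.437399274513265
[ 249  160   47  129 1124] [0.4216 0.3581] [0.0999 0.032 ] 7.41
[0.404  0.3412 0.1061] tz 5.45 shift [ 0.0726  0.0141 -0.0067] turn -0.0305 joints [ 0.56  0.43 -0.44  0.7  -0.    0.47] 23.1833 [-0.1 -0.1 -0.6]
```

View pics/w12.png

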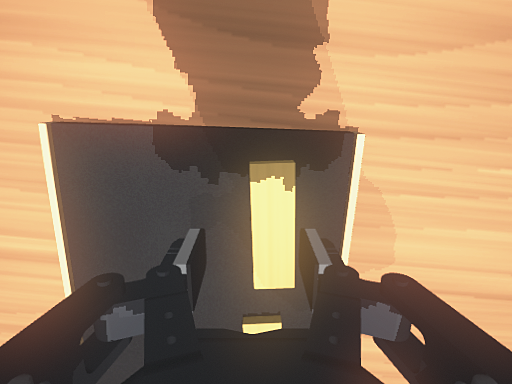

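apply_moves(
  commands=[0.55,0,0.014,-0.007,-0.032,0.55,0,0.014,-0.007,-0.032,0.55,0.03,0.014,-0.007,-0.032,0.55,0.05,0.014,-0.007,-0.032,0.55,0.05,0.014,-0.007,-0.032,0.55,0.05,0.014,-0.007,-0.032],
)

```text
time: 23.68
tool_pos: [0.3948, 0.3538, 0.0555]
tool_rot: [-0.101, 1.571, 0.099]
force: [0.3, -0.2, 1.0]
gripper_width: 0.55
```

```bash
python3 to.py .3954 .3546 .0335 7.3; python3 seg.py w13 .022
```

```text
[0.3948 0.3538 0.0555] tz 7.31 shift [0.022  0.0008 0.0008] turn 0.0002 joints [ 0.59  0.51 -0.48  0.58 -0.    0.46] 23.6833 [ 0.3 -0.2  1. ]
[0.3948 0.3538 0.0555] 0.5503514277963325 [ 0.3 -0.2  1. ] 23.6833
tz yaw 7.309660213974398
[ 224  192   60  118 2234] [0.4076 0.3565] [0.0732 0.0317] 7.28
```

View pics/w13.png

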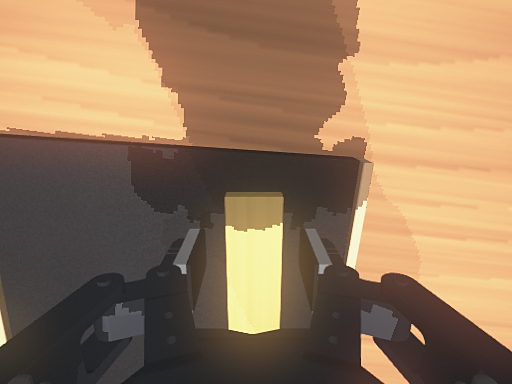

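Aligned (packer centred at col 254 between the pads). Down and grip.

apply_moves(
  commands=[0.55,0.015,0.001,0,0,0.55,0.021,0.001,0,0,0.55,0.021,0.001,0,0,0.2,0.021,0.001,0,0,0.2,0.021,0.001,0,0,0.2,0.021,0.001,0,0,0.2,0.021,0.001,0,0,0.2,0.021,0.001,0,0,0.2,0.021,0.001,0,0,0.2,0.021,0.001,0,0],
)

```text
time: 24.57
tool_pos: [0.3958, 0.3557, 0.0363]
tool_rot: [-0.1, 1.567, 0.101]
force: [-1.4, -1.8, 6.0]
gripper_width: 0.332
```

apply_moves(
  commands=[0.2,0,0,0,0,0.2,0,0,0,0],
)

```text
time: 24.73
tool_pos: [0.3958, 0.3557, 0.0363]
tool_rot: [-0.1, 1.567, 0.101]
force: [-2.2, -1.1, 6.1]
gripper_width: 0.335
```

apply_moves(
  commands=[0.2,-0.03,0,0,0,0.2,-0.07,0,0,0,0.2,-0.11,-0.02,0.006,0.12,0.2,-0.11,-0.377,0.121,1.947,0.2,-0.11,-0.377,0.121,1.947,0.2,-0.11,-0.377,0.121,1.947,0.2,-0.11,-0.377,0.121,1.947,0.2,-0.11,-0.377,0.121,1.947,0.2,-0.11,-0.377,0.121,1.947,0.2,-0.11,-0.377,0.121,1.947],
)

```text
time: 25.57
tool_pos: [0.5277, 0.0722, 0.1448]
tool_rot: [0.682, 1.461, -0.681]
force: [1.4, 0.3, -2.6]
gripper_width: 0.333
```

```bash
python3 to.py .564 -.0033 .145 -104.25
```

```text
[0.5277 0.0722 0.1448] tz -50.02 shift [-0.0002 -0.0207  0.0811] turn 0.9465 joints [-0.    0.39 -0.39  0.79  0.    0.87] 25.5667 [ 1.4  0.3 -2.6]
```

apply_moves(
  commands=[0.2,0,-0.02,0.073,0.93,0.2,0,-0.02,0.073,0.93,0.2,0,-0.02,0.073,0.93,0.2,0,-0.02,0.073,0.93,0.2,0,-0.02,0.073,0.93,0.2,0,-0.02,0.073,0.93,0.2,0,-0.02,0.073,0.93,0.2,0,-0.02,0.073,0.93,0.2,0,-0.02,0.073,0.93,0.2,0,-0.02,0.073,0.93],
)

```text
time: 26.4
tool_pos: [0.5593, 0.0055, 0.1445]
tool_rot: [1.373, 1.095, -1.373]
force: [0.1, 1.5, -2.3]
gripper_width: 0.332
```

```bash
python3 to.py .564 -.0033 .085 -104.25
```

```text
[0.5593 0.0055 0.1445] tz -102.86 shift [0.0595 0.0066 0.0076] turn 0.0242 joints [-0.12  0.43 -0.32  0.82  0.    1.67] 26.4 [ 0.1  1.5 -2.3]
```

apply_moves(
  commands=[0.2,0.02,0.0065,0.008,0.018,0.2,0.057,0.0065,0.008,0.018,0.2,0.057,0.0065,0.008,0.018,0.2,0.057,0.0065,0.008,0.018,0.2,0.057,0.0065,0.008,0.018,0.2,0.057,0.0065,0.008,0.018],
)

```text
time: 26.9
tool_pos: [0.5653, -0.0038, 0.0891]
tool_rot: [1.387, 1.082, -1.384]
force: [1.2, -0.4, -2.7]
gripper_width: 0.334
```

```bash
python3 to.py .5529 -.0469 .0793 -104.25;python3 seg.py w14 .065; python3 - <<'E'
from h import *
t=manip.capture("scene");cv2.imwrite("pics/s7.png",cv2.resize(t[170:300,90:280],None,fx=4.2,fy=4.2,interpolation=2))
E
```

```text
[ 0.5653 -0.0038  0.0891] tz -103.94 shift [ 0.0098 -0.0016  0.0448] turn 0.0054 joints [-0.14  0.51 -0.36  0.7   0.    1.68] 26.9 [ 1.2 -0.4 -2.7]
[ 0.5653 -0.0038  0.0891] 0.33378543845507674 [ 1.2 -0.4 -2.7] 26.9
tz yaw -103.94153793338369
[ 220  206   66  128 7197] [ 0.5597 -0.0232] [0.0779 0.0334] 75.46
```

View pics/s7.png

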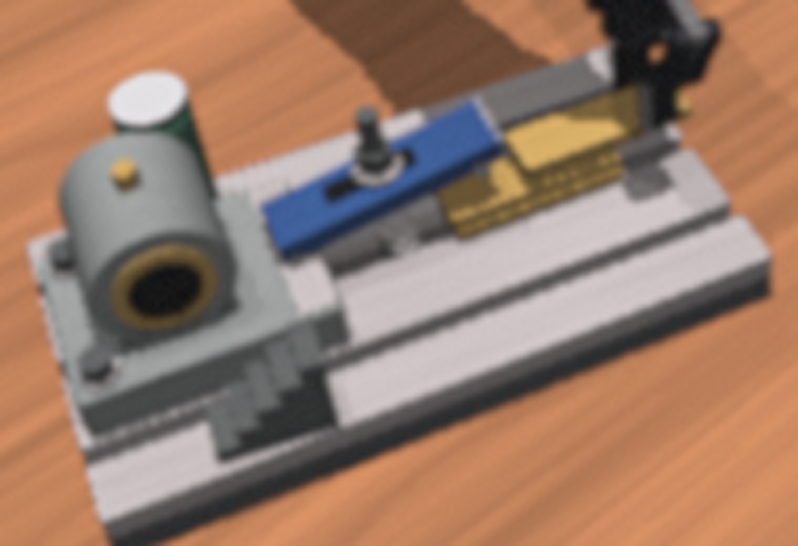

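View pics/w14.png

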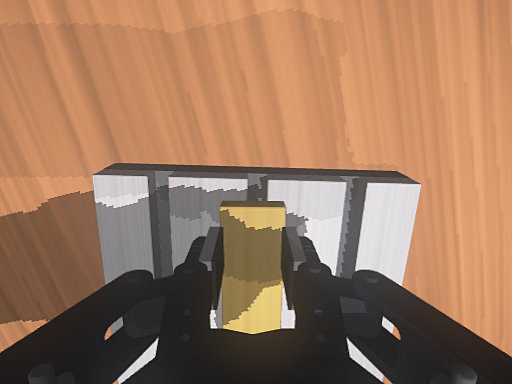

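apply_moves(
  commands=[0.2,0.005,-0.0015,0,0.004,0.2,0.005,-0.0015,0.015,0.004,0.2,0.005,-0.0015,0.03,0.004,0.2,0.005,-0.0015,0.045,0.004,0.2,0.005,-0.0015,0.045,0.004,0.2,0.007,-0.0015,0.045,0.004,0.2,0.008,-0.0015,0.045,0.004,0.2,0.008,-0.0015,0.045,0.004,0.2,0.008,-0.0015,0.045,0.004],
)

```text
time: 27.75
tool_pos: [0.5519, -0.0465, 0.0794]
tool_rot: [1.389, 1.082, -1.389]
force: [-0.3, -0.8, -1.1]
gripper_width: 0.335
```

```bash
python3 to.py .5529 -.0469 .0793 -104.25
```

```text
[ 0.5519 -0.0465  0.0794] tz -104.16 shift [0.0001 0.0011 0.0001] turn 0.0015 joints [-0.22  0.5  -0.4   0.66 -0.    1.6 ] 27.75 [-0.3 -0.8 -1.1]
```

apply_moves(
  commands=[0.2,0.001,0.001,0,0,0.2,0.001,0.001,0,0,0.2,0.001,0.001,0,0],
)

```text
time: 28.0
tool_pos: [0.552, -0.0465, 0.0793]
tool_rot: [1.388, 1.083, -1.39]
force: [-4.4, 1.3, 9.3]
gripper_width: 0.335
```

Contact on the stack; release, back off and look.

apply_moves(
  commands=[0.5,0,0,0,0,0.5,0,0,0,0,0.5,0,0,0,0,0.5,0,0,0,0,0.5,-0.01,0,0,0,0.5,-0.04,0,-0.02,0,0.5,-0.08,0,-0.04,0,0.5,-0.1,0,-0.05,0,0.5,-0.1,0,-0.05,0,0.5,-0.1,0,-0.05,0],
)

```text
time: 28.83
tool_pos: [0.5663, 0.0016, 0.1806]
tool_rot: [1.39, 1.079, -1.385]
force: [-0.3, 0.4, -1.0]
gripper_width: 0.502
```

```bash
python3 seg.py w15 .065;  python3 - <<'E'
from h import *
t=manip.capture("scene");cv2.imwrite("pics/s8.png",cv2.resize(t[170:300,90:280],None,fx=4.2,fy=4.2,interpolation=2))
E
python3 to.py .540 -.103 .14 -104.25
```

```text
[0.5663 0.0016 0.1806] 0.5019691932703562 [-0.3  0.4 -1. ] 28.8333
tz yaw -104.13579306660205
[ 232  223   36   83 2393] [ 0.5471 -0.0649] [0.0811 0.0302] 74.71
[0.5643 0.001  0.1779] tz -104.21 shift [0.038  0.002  0.1068] turn 0.0006 joints [-0.13  0.41 -0.26  0.9  -0.    1.69] 28.9333 [ 0.1 -0.6  0.1]
```

View pics/s8.png

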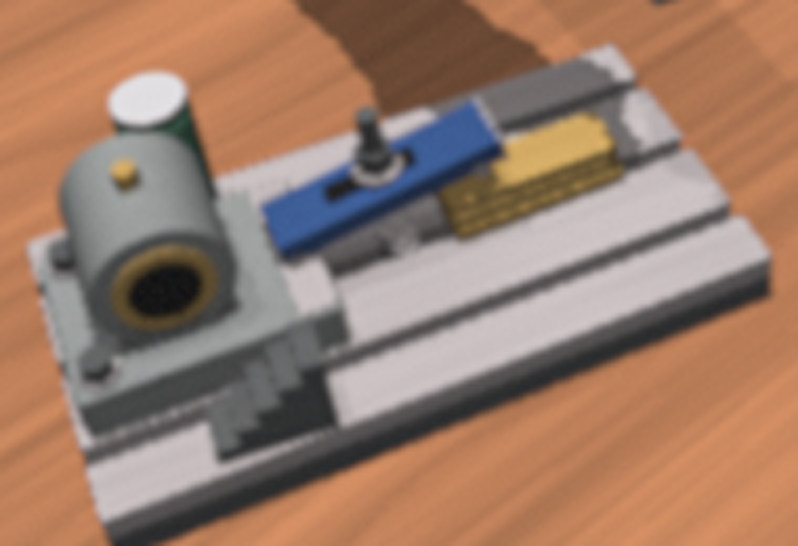

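View pics/w15.png

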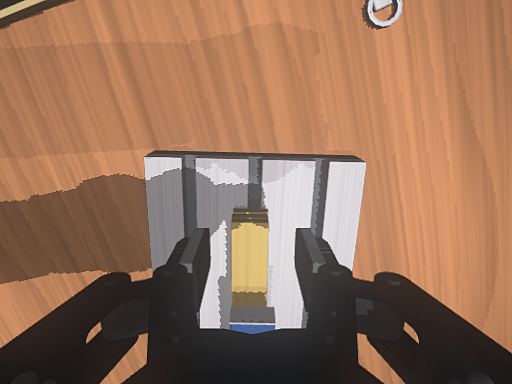

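apply_moves(
  commands=[0,0,0.002,0.03,0,0,0,0.002,0.07,0,0,0,0.002,0.107,0,0,0.02,0.002,0.107,0,0,0.038,0.002,0.107,0,0,0.038,0.002,0.107,0,0,0.038,0.002,0.107,0,0,0.038,0.002,0.107,0,0,0.038,0.002,0.107,0],
  grip_force=40,
)

```text
time: 29.68
tool_pos: [0.541, -0.1029, 0.141]
tool_rot: [1.389, 1.081, -1.389]
force: [0.3, 1.1, -0.1]
gripper_width: -0.003
```

```bash
python3 to.py .5398 -.104 .108 -104.25
```

```text
[ 0.541  -0.1029  0.141 ] tz -104.18 shift [ 0.033  -0.001   0.0013] turn 0.0012 joints [-0.32  0.42 -0.35  0.8  -0.    1.5 ] 29.6833 [ 0.3  1.1 -0.1]
```

apply_moves(
  commands=[0,0.008,-0.001,0.001,0,0,0.014,-0.001,0.001,0,0,0.02,-0.001,0.001,0,0,0.024,-0.001,0.001,0,0,0.028,-0.001,0.001,0,0,0.031,-0.001,0.001,0,0,0.031,-0.001,0.001,0,0,0.031,-0.001,0.001,0],
)

```text
time: 30.35
tool_pos: [0.5399, -0.1031, 0.1096]
tool_rot: [1.391, 1.082, -1.388]
force: [-0.2, 3.0, 6.0]
gripper_width: 0.007
```

apply_moves(
  commands=[0,0.001,0,0,0,0,0.002,0,0,0,0,0.002,0,0,0],
)

```text
time: 30.6
tool_pos: [0.54, -0.1029, 0.1077]
tool_rot: [1.391, 1.082, -1.387]
force: [0.0, 4.9, 6.5]
gripper_width: -0.0
```

apply_moves(
  commands=[0,0.001,0,0,0,0,0.0015,0,0,0,0,0.0015,0,0,0],
)

```text
time: 30.85
tool_pos: [0.54, -0.1029, 0.1063]
tool_rot: [1.391, 1.082, -1.387]
force: [0.9, 4.0, 5.4]
gripper_width: 0.001
```

apply_moves(
  commands=[0,0.001,0,0,0,0,0.0015,0,0,0,0,0.0015,0,0,0],
)

```text
time: 31.1
tool_pos: [0.5401, -0.1027, 0.1049]
tool_rot: [1.392, 1.083, -1.386]
force: [-0.5, 4.5, 5.7]
gripper_width: 0.002
```

apply_moves(
  commands=[0,0.001,0,0,0,0,0.001,0,0,0,0,0.001,0,0,0],
)

```text
time: 31.35
tool_pos: [0.5402, -0.1027, 0.104]
tool_rot: [1.392, 1.083, -1.386]
force: [0.4, 4.5, 6.7]
gripper_width: -0.003
```

apply_moves(
  commands=[0,0.001,0,0,0,0,0.001,0,0,0,0,0.001,0,0,0],
)

```text
time: 31.6
tool_pos: [0.5402, -0.1027, 0.1039]
tool_rot: [1.392, 1.082, -1.386]
force: [-1.7, 5.9, 14.1]
gripper_width: -0.003
```

apply_moves(
  commands=[0,0.001,0,0,0,0,0.0018,0,0,0,0,0.0018,0,0,0,0,0.0018,0,0,0,0,0.0018,0,0,0],
)

```text
time: 32.02
tool_pos: [0.5403, -0.1027, 0.1037]
tool_rot: [1.392, 1.081, -1.385]
force: [-6.1, 6.6, 27.6]
gripper_width: -0.0
```

```bash
python3 seg.py w16 .065;  python3 - <<'E'
from h import *
t=manip.capture("scene");cv2.imwrite("pics/s9.png",cv2.resize(t[130:280,90:280],None,fx=4,fy=4,interpolation=2))
t=manip.capture("top");cv2.imwrite("pics/t9.png",t)
E
```

```text
[ 0.5403 -0.1027  0.1037] -0.00018664415219099345 [-6.1  6.6 27.6] 32.0167
tz yaw -104.14543850374768
[ 218   82   62  122 7054] [ 0.5493 -0.056 ] [0.0636 0.0308] 75.04
```

View pics/s9.png

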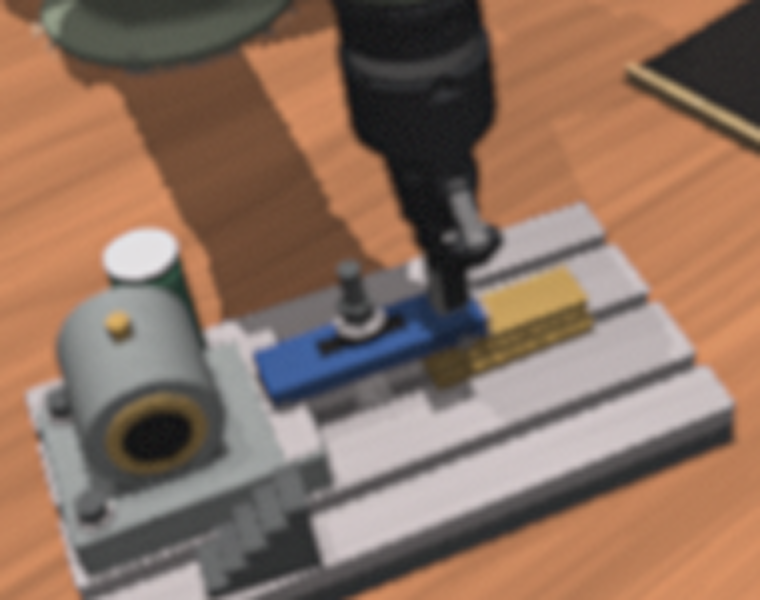

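View pics/w16.png

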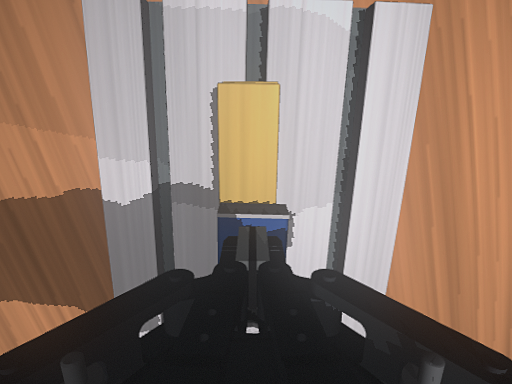

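View pics/t9.png

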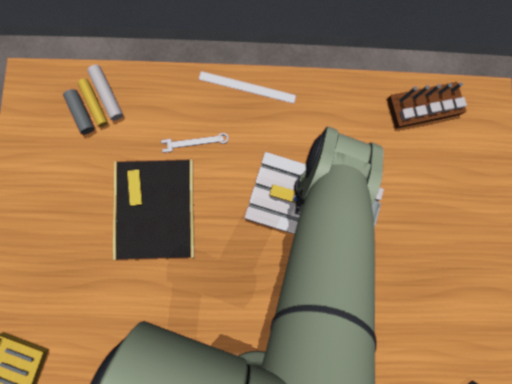

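apply_moves(
  commands=[0,0,0,0,0,0,0,0,0,0,0,0,0,0,0,0,0,0,0,0,0,0,0,0,0],
)

```text
time: 32.58
tool_pos: [0.5403, -0.1027, 0.1037]
tool_rot: [1.392, 1.081, -1.385]
force: [-6.8, 7.8, 26.8]
gripper_width: 0.002
```

```bash
python3 - <<'E'
from h import *
s=manip.read_state(); print(s['time'],s['force'],s['tool_pos'])
print(manip.finish_job())
E
```

```text
32.5833 [-6.79578596  7.78006161 26.83687917] [ 0.54026728 -0.10268252  0.10370859]
the job is handed in; nothing more can be done
None
```

I stacked three brass packers flat and flush under the strap's heel, and handed the job in at 32.6 s with the shut fingers still pressing the heel at about 27 N. The hand-in gives no verdict, so what follows rests on my own checks.

- **Number of packers:** touching the strap put the foot at about 28–29 mm over the plate, and triangulating from the wrist pictures gave 27.8 mm. Estimating from the foot's width in one picture gave only about 18 mm; I set that aside as too coarse. Three packers (30 mm) should leave the strap about 0.02 rad heel-high.
- **Bearing on the stack:** the fingers stopped 84.8 mm above the bench, where the strap should be with its pad on the stack. The force then rose from about 6 N to 27 N over 0.3 mm, so the pad is bearing. I judged the tilt from these heights and by eye, not by a separate measurement.
- **Stack position:** the packers' centres are about 31 mm beyond the pad line, roughly 3 mm to one side of the strap's centre, and within about 0.02 rad of its direction.
- **Everything else:** the spare packer is still on the board. The spanner, oil can and step block showed no movement in the pictures. The step block and oil can were partly or fully hidden by the arm in the last top view, but both showed in the last scene view.

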